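# Swing the earbud tray on its pin onto the charging disc

### The arm

A 6-joint arm with a two-finger parallel gripper is mounted at the origin on the work surface. World frame = base frame: x ahead of the robot, y to its left, z up, the work surface at z = 0. Lengths are in m, angles in rad, forces in N, time in s.
With the tool pointing down it reaches from about 0.35 to 0.775 m from the base axis. Payload 5.5 kg.
Tool frame: the origin (TCP) lies on the front face of the gripper's body, between the roots of the fingers; the fingertips stand 73 mm ahead of it and the grasp point (between the pads) lies 54 mm ahead of it; y points along the fingers, x is the direction in which the jaws open and shut, and the axes are right-handed (so a half turn about y gives the same grasp; the last joint's range is limited). The gripper opens to 85 mm and grips with 20 to 120 N. Pads are 22 mm wide; open, the fingers measure 114 mm over their backs; the gripper's body (76 mm by 85 mm) begins 54 mm behind the grasp point. The pads swing forward as they close: fully open they stand 13 mm farther back than shut.
Start: joints at [1.169, 0.313, 0.046, 1.304, 0, 1.431], TCP at [0.149, 0.555, 0.304] pointing down, gripper open.
Joint ranges: [-2.76, 2.76], [-0.86, 1.69], [-1.03, 1.26], [-2.2, 2.34], [-1.47, 1.5], [-3.14, 3.14]. Speed limits (rad/s): [2.57, 2.57, 3.14, 3.14, 3.14, 3.14].

### API

Orientations are given as a unit quaternion [w, x, y, z].
In Python, from workcell import monitor, cams, job gives the robot as it stands.
- The arm moves only by the tool drive_tool, never from a script. Its argument "plan" is text: rows parted by semicolons, each of 7 numbers parted by spaces: the opening, from -1 (shut) to 1 (fully open), then the shift along the tool's x, y, z in mm, then the turn, a rotation vector about the tool's x, y, z in degrees. In form: gripper x y z rx ry rz; .... A call has 1 to 8 rows; each row shifts and turns the pose as measured when the row begins, along the tool's axes as they then stand; what a row does not reach is not made up. A row lasts 1/8 s, in which the tool goes at most 62.5 mm and 10.7 degrees, less where a joint would pass 70% of its speed; a pose out of reach is approached as far as the arm can. A call is refused whole if a number of a shift passes 62.5 or a number of a turn 10.7, either way. A call with a gripper value outside its range is refused whole. The fingers move at their own pace and stop on an object; "grip_force" is the grip in N (left out, the last holds). Time passes only in rows, so rows that do not move let the fingers close. It gives the time, the measured TCP pose, the force and the opening at its end, in the units of the state.
- monitor.get_state(): the state, without advancing time (a new reading comes with each control period).
- cams.read_camera(name): name is "scene" or "side" or "wrist"; returns (picture, depth): 420x560x3 uint8, red, green, blue; 420x560 float32, m along the optical axis (not along the pixel's ray), 0 where there is no reading.
- cams.calibration(name): a dict with "fx", "fy", "cx", "cy" (pixels), "D" ([k1, k2, p1, p2, k3] as OpenCV has them; the pictures are not rectified), "R" (3x3) and "t" (3): a world point X has camera coordinates R X + t. Camera axes: x right, y down, z forward; pixel columns grow to the right and rows downward; lengths in m; the calibration is good to about 2 mm. A picture is of the moment at which its call begins: read the wrist's pose just before it. calibration takes no time and is no camera call; for the wrist camera it gives the pose at the moment of the call.
- job.hand_in(): hands the job in, once; it reports no verdict.
The state is a dict: "clock": time; "joint_pos": joint angles; "qvel": joint speeds; "tau": joint torques, N m; "tcp_pos": TCP position; "orientation": TCP orientation; "wrist_force": force on the tool from outside, world axes, zero at the start; "ft_torque": the same for the moment, N m; "finger_gap": finger opening in m.
Only numpy, scipy, OpenCV 4.12 (cv2) and the standard library are available. Lean on these libraries where they do the work, as an engineer would, in place of code of your own. Each camera call takes 0.05 s, during which the arm holds its last target.

### The job

Reach in under the peg rail and push the notched wooden tray so that it swings round the steel pivot pin until the middle of the tray lies centred over the round charging disc (not over the square cork mat). Keep the tray flat on the shelf with its notch on the pin and the earbud case in it, do not bump the peg rail, leave the other things where they are, and let go of the tray.

Things in the scene. Friction and masses are not known exactly. Their poses are not given: they have to be found in the camera images.
- tray: Shallow open beech tray, loose, 199 mm long, about 0.3 kg, flat on the shelf. Origin: middle of its notch, at the underside; at the start on the pin's axis. x runs along the tray to its far end, y across, z up. Pan: x = 35 to 175 mm, y = -39 to 39 mm outside, walls 22 mm high, 6 mm thick, floor 4 mm. Starts pointing away from the robot, roughly midway between disc and mat.
- tray_notch (a point): Same point as the tray's origin: middle of the notch. Neck of the tray: x = -24 to 35 mm, 50 mm wide, 12 mm high, with an 18 mm wide U-notch open at the near end (x = -24 mm) and closed at x = 9 mm. The tray turns about the pin, slides with ordinary friction and stays where it is left; nothing stops it over the disc.
- tray_middle (a point): Middle of the tray's pan, on its floor: 105 mm along x from the tray's origin, 4 mm up. This point belongs over the centre of the disc.
- pin: Fixed upright steel pivot pin, 14 mm in diameter, 22 mm high, standing in the tray's notch. Origin: its foot, on the shelf surface.
- disc: Round charging disc let into the shelf, 92 mm in diameter, white rim with a grey middle, practically flush (1.4 mm), the tray slides freely over it. Origin: its centre. It lies 105 mm from the pin, about 38 degrees to the left or to the right of the direction straight in under the rail; which side varies.
- mat: Square cork mat let into the shelf, 84 mm, practically flush, the tray slides freely over it. Origin: its centre. It mirrors the disc on the other side; the tray does not belong there.
- case: Matte black earbud case, 48 x 62 x 22 mm, loose in the tray near its middle. Origin: centre of its underside.
- rail: Fixed beech peg rail above the tray. Origin: on the shelf under the board's middle; -x is the pegs' side (to the robot), y along the rail. Board 20 x 600 x 50 mm, 170 to 220 mm up. Two 24 mm square posts at y = -280 and 280 mm. The pin stands about 155 mm to its -x side; the tray's pan lies under pegs and board.
- rail_peg (a point): Tip of the middle one of five round level pegs, on its axis: x = -100 mm, y = 0, 195 mm up in the rail's frame. The others are at y = -210, -105, 105, 210 mm. 16 mm thick, ends 24 mm (underside 183 mm up). A tool pointing straight down does not fit beneath them: tilt it 30 to 45 degrees, fingers pointing away from the robot.
- bank: Silver power bank lying flat, 140 x 70 x 20 mm, loose bystander. Origin: centre of its underside, x along its length.
- light: Red bike light lying on its rubber foot, 87 x 38 x 46 mm, loose bystander. Origin: on its underside, about the middle; x along its length.
- weight: Blue glass paperweight, a dome 78 mm across and 45 mm high, loose bystander. Origin: centre of its underside. Power bank, bike light and paperweight share three places, varying which is where: left and right of the tray's swing in front of the rail's ends, and outside its left post.
Not all that is in view belongs to the job. Of the things shaped like the tray, the beech one is meant. Of the things that look like the case, take the one that is farthest to the robot's left at the start.

How it is judged:
By the outcome, as a careful person would: the job done as asked, in the order asked, and still so for the second after the job is handed in, with the robot touching nothing.
It also fails if it takes over 38 s, if anything falls off the work surface, if the arm or the gripper's body presses on something with over 40 N, if the wrist force passes 120 N, or if a joint passes its speed limit or range.

## Working session

There is one attempt and no reset: what is moved stays moved. The work goes in short steps, Python scripts to look and compute and a tool call to move; the robot and the scene stay as the last step left them, time stands still between calls to the robot, and variables do not carry over. Pictures are saved under pics/ and viewed, and the job is handed in when it is done.

Besides the shell and the picture viewer there is one more tool, called by a JSON object that holds its "op" and its "data". drive_tool: Moves the arm, as the interface text tells. Its arguments: {"type":"object","properties":{"plan":{"type":"string"},"grip_force":{"type":"number"}},"required":["plan"]}

```bash
mkdir -p pics; ls
cat > h.py <<'E'
import numpy as np, cv2
from workcell import monitor, cams, job
def snap(n,f):
    p,d=cams.read_camera(n); c=cams.calibration(n)
    cv2.imwrite(f'pics/{f}.png',p[:,:,::-1]); np.savez(f'pics/{f}.npz',p=p,d=d,**{k:np.array(v) for k,v in c.items()})
def load(f): return np.load(f'pics/{f}.npz')
def ray(z,u,v):
    K=np.array([[z['fx'],0,z['cx']],[0,z['fy'],z['cy']],[0,0,1]],float)
    q=cv2.undistortPoints(np.array([[[u,v]]],float),K,z['D'])[0,0]
    o=-z['R'].T@z['t']; return o, z['R'].T@np.array([q[0],q[1],1.])
def atz(z,u,v,h):
    o,r=ray(z,u,v); return o+r*(h-o[2])/r[2]
def dep(z,u,v):
    o,r=ray(z,u,v); d=z['d'][int(round(v)),int(round(u))]; return o+r*d
def proj(z,X):
    K=np.array([[z['fx'],0,z['cx']],[0,z['fy'],z['cy']],[0,0,1]],float)
    return cv2.projectPoints(np.atleast_2d(np.array(X,float)),cv2.Rodrigues(z['R'])[0],z['t'],K,z['D'])[0][:,0]
E
python3 - <<'E'
from h import *
s=monitor.get_state();print(s)
for n in ['scene','side']: snap(n,n+'0')
for n in ['scene','side']:
    z=load(n+'0');print(n,-z['R'].T@z['t'],z['R'])
E
```

```text
pics
{'clock': 0.0, 'joint_pos': array([1.16936627e+00, 3.14012864e-01, 4.49694391e-02, 1.30359719e+00,
       1.24902737e-05, 1.43121132e+00]), 'qvel': array([-0.00137584, -0.00034967,  0.00121739, -0.00054099, -0.00085961,
        0.0015165 ]), 'tau': array([ 8.97850314e-04, -4.80629110e+01,  2.98533404e+01,  1.95197971e-02,
        1.44703385e-06, -2.67797283e-06]), 'tcp_pos': array([0.14869397, 0.55504638, 0.30299776]), 'orientation': array([-0.56067787,  0.56131237,  0.42987665, -0.43101603]), 'wrist_force': array([ 0.01872448, -0.42264274,  1.22178803]), 'ft_torque': array([ 0.00355406, -0.04289393, -0.00383126]), 'finger_gap': 0.08555111793526415}
scene [ 1.34299577 -0.3183506   1.12547579] [[ 0.3588026   0.93335116  0.01078425]
 [ 0.71584403 -0.26773634 -0.64489113]
 [-0.59902255  0.23910845 -0.76419836]]
side [-0.04100922 -0.72505983  1.13597458] [[ 0.7433036  -0.66886491 -0.01093088]
 [-0.49865519 -0.54311086 -0.67555429]
 [ 0.44591788  0.50759268 -0.73722921]]
```

View pics/scene0.png

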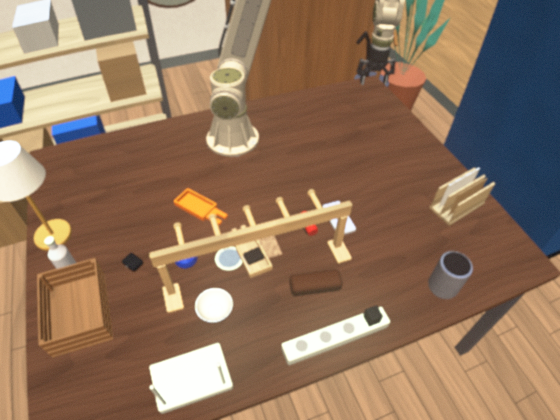

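View pics/side0.png

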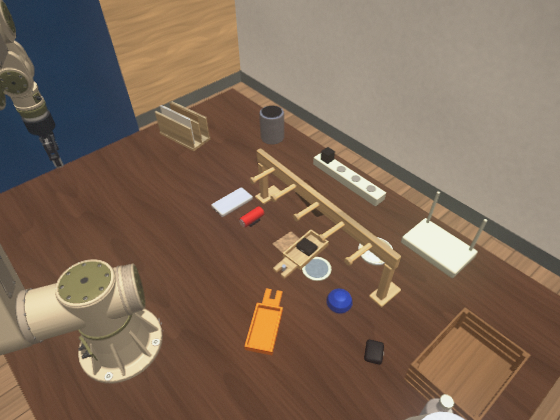

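Run:
```python
from h import *
p=cv2.imread('pics/side0.png');q=cv2.imread('pics/scene0.png')
cv2.imwrite('pics/c1.png',cv2.resize(p[150:330,200:410],None,fx=3.8,fy=3.33,interpolation=cv2.INTER_CUBIC)[:600,:800])
cv2.imwrite('pics/c2.png',cv2.resize(q[180:330,120:320],None,fx=4,fy=4,interpolation=cv2.INTER_CUBIC))
cv2.imwrite('pics/c3.png',cv2.resize(np.vstack([p[130:200,290:390],p[320:390,320:420]]),None,fx=4,fy=4,interpolation=cv2.INTER_CUBIC))
z=load('side0');w=load('scene0')
for n,u,v in [('case',307,246),('black2',375,350),('black3',327,155),('disc',317,268),('weight',340,300),('light',252,216),('bank',232,202),('peg',300,212)]: print(n,dep(z,u,v).round(3))
for n,u,v in [('case',255,255),('black2',132,262),('black3',373,316),('disc',229,258),('peg',249,212)]: print(n,dep(w,u,v).round(3))
```

```text
case [ 0.611 -0.12   0.026]
black2 [ 0.495 -0.498  0.026]
black3 [0.941 0.111 0.083]
disc [ 0.586 -0.192  0.002]
weight [ 0.531 -0.336  0.043]
light [0.554 0.092 0.043]
bank [0.556 0.209 0.023]
peg [ 0.58  -0.112  0.205]
case [ 0.621 -0.107  0.025]
black2 [ 0.507 -0.491  0.023]
black3 [0.971 0.121 0.085]
disc [ 0.586 -0.187  0.   ]
peg [ 0.579 -0.106  0.195]
```

View pics/c1.png

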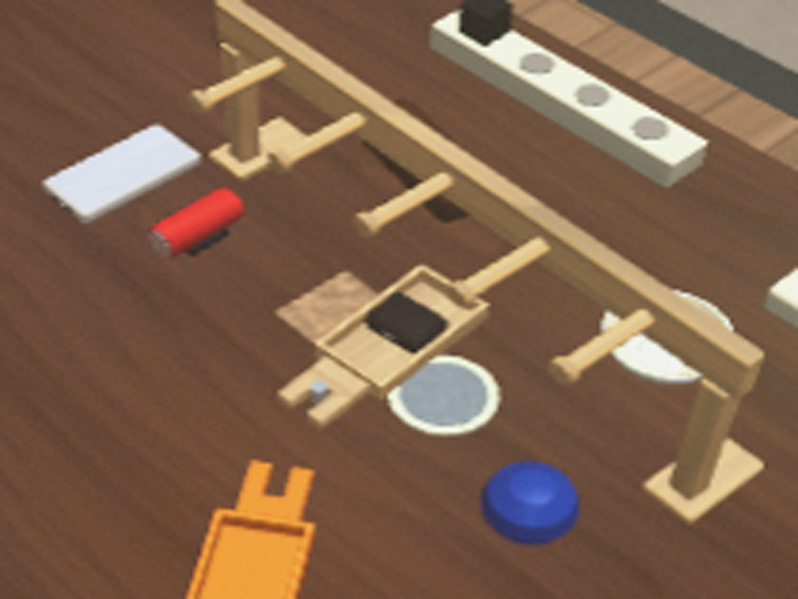

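View pics/c2.png

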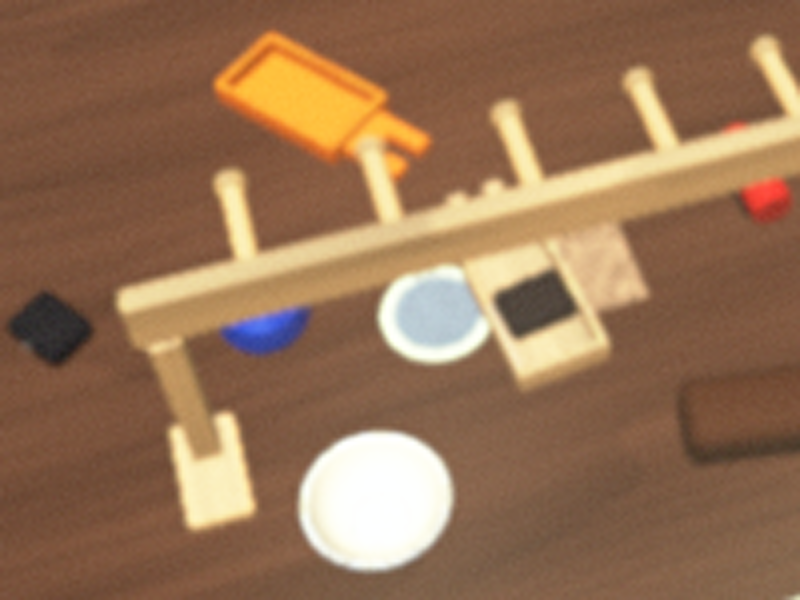

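View pics/c3.png

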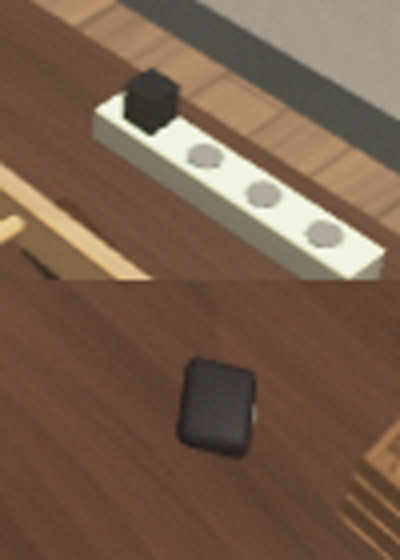

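Run:
```python
from h import *
z=load('side0');w=load('scene0')
C1=lambda u,v:(200+u/3.8-.4,150+v/3.33-.4); C2=lambda u,v:(120+u/4-.4,180+v/4-.4)
print('pin top',atz(z,*C1(318,386),.022))
print('disc',atz(z,*C1(444,395),.001),atz(w,*C2(436,314),.001))
for n,a in [('near-left rim',(325,344)),('farleft',(420,268)),('farright',(488,305)),('nearright',(382,385))]: print(n,atz(z,*C1(*a),.022))
for n,a in [('farright',(524,382)),('farleft',(607,350))]: print(n,atz(w,*C2(*a),.022))
print('mat',[atz(z,*C1(*a),.001).round(3) for a in [(277,312),(345,272)]],atz(w,*C2(648,295),.001))
for a in [(230,180),(370,147),(507,110),(638,78),(765,45)]: print('pegtip w',atz(w,*C2(*a),.195).round(3))
for a in [(203,98),(287,158),(368,220),(567,370)]: print('pegtip z',atz(z,*C1(*a),.195).round(3))
# disc rim ellipse via mask in scene/side
for n,zz in (('side',z),('scene',w)):
    hsv=cv2.cvtColor(zz['p'],cv2.COLOR_RGB2HSV)
    X=np.array([[0.588,-0.19,0.001]]);c=proj(zz,X)[0];print(n,c)
    pts=[proj(zz,[[0.588+.046*np.cos(t),-.19+.046*np.sin(t),.001]])[0] for t in np.linspace(0,6.28,60)]
    im=cv2.resize(zz['p'][:,:,::-1],None,fx=4,fy=4,interpolation=cv2.INTER_CUBIC)
    cv2.polylines(im,[((np.array(pts)+.5)*4).astype(np.int32)],True,(0,0,255),1)
    x,y=(c*4).astype(int); cv2.imwrite(f'pics/d_{n}.png',im[y-250:y+250,x-250:x+250])
a,b=[cv2.imread(f'pics/d_{n}.png')[:,50:450] for n in('side','scene')]
cv2.imwrite('pics/d.png',np.hstack([a,b]))
```

```text
pin top [ 0.50266218 -0.12346337  0.022     ]
disc [ 0.58408865 -0.1914949   0.001     ] [ 0.58649759 -0.18845445  0.001     ]
near-left rim [ 0.54088423 -0.09042965  0.022     ]
farleft [ 0.6692507  -0.07585615  0.022     ]
farright [ 0.6786688  -0.15025914  0.022     ]
nearright [ 0.54274691 -0.15850806  0.022     ]
farright [ 0.68642962 -0.14452988  0.022     ]
farleft [ 0.68149655 -0.07302632  0.022     ]
mat [array([ 0.548, -0.02 ,  0.001]), array([ 0.629, -0.022,  0.001])] [ 0.63022601 -0.01742553  0.001     ]
pegtip w [ 0.552 -0.319  0.195]
pegtip w [ 0.557 -0.214  0.195]
pegtip w [ 0.558 -0.108  0.195]
pegtip w [ 0.563 -0.003  0.195]
pegtip w [0.565 0.103 0.195]
pegtip z [0.576 0.1   0.195]
pegtip z [ 0.574 -0.009  0.195]
pegtip z [ 0.569 -0.11   0.195]
pegtip z [ 0.559 -0.324  0.195]
side [316.9689535  267.26299303]
scene [228.28241684 258.5913039 ]
```

View pics/d.png

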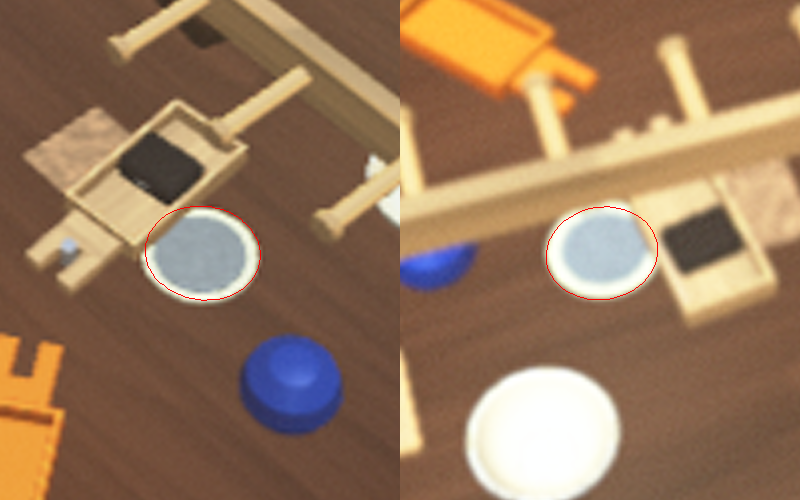

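```bash
cat >> h.py <<'E'
from scipy.spatial.transform import Rotation as Ro
def tool(s=None):
    s=s or monitor.get_state(); q=s['orientation']; return s['tcp_pos'],Ro.from_quat([q[1],q[2],q[3],q[0]]).as_matrix()
def to(target,yaw=0,tilt=40):
    p,R=tool(); d=(R.T@(np.array(target)-p))*1000
    t=np.radians(tilt); c,sn=np.cos(np.radians(yaw)),np.sin(np.radians(yaw))
    y=np.array([np.sin(t)*c,np.sin(t)*sn,-np.cos(t)]); x=np.array([-sn,c,0]); Rt=np.c_[x,y,np.cross(x,y)]
    print('pos',p.round(4),'shift',d.round(1),'rotvec',np.degrees(Ro.from_matrix(R.T@Rt).as_rotvec()).round(1))
    print('tip',(p+R[:,1]*.073).round(4),'axis',R[:,1].round(3),'x',R[:,0].round(3))
E
python3 - <<'E'
from h import *
p,R=tool();c=cams.calibration('wrist');o=-c['R'].T@c['t'];print('cam in tool',R.T@(o-p),R.T@c['R'].T[:,2]);to([.4,.25,.3])
E
```

```text
cam in tool [ 0.0003709  -0.07078866  0.083971  ] [ 3.42295682e-04  9.45316419e-01 -3.26154489e-01]
pos [0.1487 0.5551 0.3031] shift [-229.7    3.4 -321.7] rotvec [-39.8 -14.4  -5.3]
tip [0.1486 0.555  0.2301] axis [-0.001 -0.001 -1.   ] x [ 0.259  0.966 -0.002]
```

{"op": "drive_tool", "data": {"plan": "-1 -29 0 -40 0 0 0;-1 -29 0 -40 0 0 0;-1 -29 0 -40 0 0 0;-1 -29 0 -40 0 0 0;-1 -29 0 -40 0 0 0;-1 -29 0 -40 0 0 0;-1 -29 0 -40 0 0 0;-1 -29 0 -40 0 0 0"}}

```text
clock: 1.1
tcp_pos: [0.4025, 0.2414, 0.2999]
orientation: [-0.559, 0.56, 0.431, -0.435]
wrist_force: [0.5, 0.1, 0.9]
finger_gap: 0.0
```

Run:
```python
from h import *
to([.42,-.045,.25]);s=monitor.get_state();print(s['joint_pos'],s['clock'])
```

```text
pos [0.4025 0.2414 0.2999] shift [-272.6   51.2  -89. ] rotvec [-40.  -13.8  -5.4]
tip [0.4022 0.2411 0.2269] axis [-0.004 -0.005 -1.   ] x [ 0.251  0.968 -0.005]
[ 0.37053904  0.11420869 -0.21641565  1.2452823  -0.0030825   0.6242057 ] 1.1
```

{"op": "drive_tool", "data": {"plan": "-1 -34 3 -9 0 -7 0;-1 -36 3 -4 0 -7 0;-1 -36 3 0 -7 0 0;-1 -36 3 0 -7 0 0;-1 -36 3 0 -7 0 0;-1 -36 3 0 -7 0 0;-1 -36 3 0 -6 0 0;-1 -36 3 0 -6 0 0"}}

```text
clock: 2.1
tcp_pos: [0.4079, -0.055, 0.2763]
orientation: [-0.291, 0.645, 0.641, -0.297]
wrist_force: [0.9, -0.6, -0.1]
finger_gap: -0.0
```

Run:
```python
from h import *
to([.42,-.045,.2]);s=monitor.get_state();print(s['joint_pos'],s['clock'])
snap('wrist','w1')
```

```text
pos [ 0.4079 -0.055   0.2763] shift [10.9 65.5 40.7] rotvec [ 0.9  0.3 -0.5]
tip [ 0.4557 -0.0557  0.2211] axis [ 0.655 -0.009 -0.756] x [ 0.002  1.    -0.011]
[-0.50917574 -0.4413785  -0.92706206  0.43350059  0.31616228 -0.40374411] 2.1
```

View pics/w1.png

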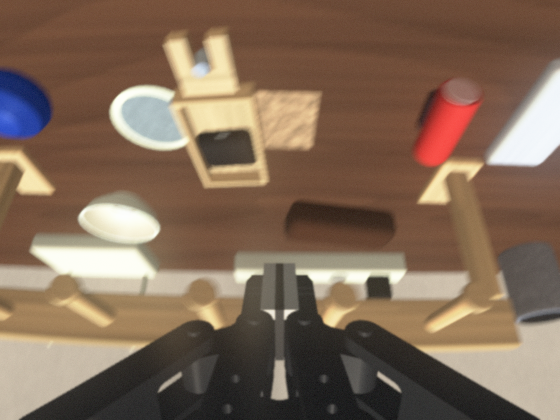

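Run:
```python
from h import *
p=cv2.imread('pics/w1.png')
cv2.imwrite('pics/c4.png',cv2.resize(p[20:200,95:335],None,fx=3.3,fy=3.3,interpolation=cv2.INTER_CUBIC))
```

```text
(no output)
```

View pics/c4.png

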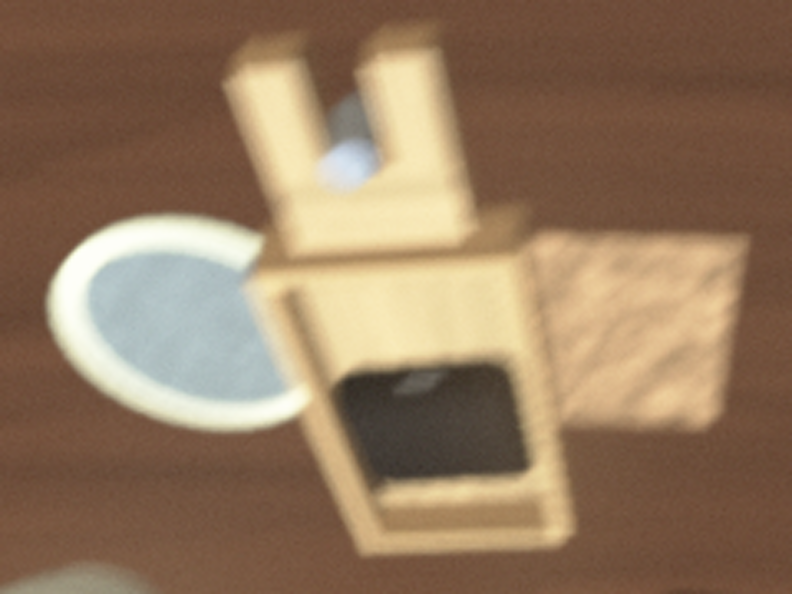

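Run:
```python
from h import *
z=load('w1'); C=lambda u,v:(95+u/3.3-.35,20+v/3.3-.35)
print('pin',atz(z,*C(347,165),.022))
for n,a in [('nr',(258,280)),('nl',(530,253)),('fr',(365,552)),('fl',(572,540))]: print(n,atz(z,*C(*a),.022))
rim=[(47,300),(75,245),(130,220),(180,215),(262,235),(65,345),(110,395),(170,422),(225,432),(300,407)]
P=np.array([atz(z,*C(*a),.0014)[:2] for a in rim])
from scipy.optimize import least_squares
f=least_squares(lambda q:np.hypot(*(P-q[:2]).T)-.046,[.586,-.19]);print('disc',f.x,f.fun.round(4))
for a in [(537,232),(748,236),(712,430)]: print('mat',atz(z,*C(*a),.001))
```

```text
pin [ 0.50151436 -0.12952906  0.022     ]
nr [ 0.54130202 -0.1627818   0.022     ]
nl [ 0.5320453  -0.08453524  0.022     ]
fr [ 0.6832017  -0.15785955  0.022     ]
fl [ 0.67450058 -0.07806428  0.022     ]
disc [ 0.5842827 -0.1987983] [ 0.0001  0.0002  0.0021  0.0045  0.0068 -0.0003  0.0036  0.0047  0.0055
  0.0002]
mat [ 0.54350336 -0.08421208  0.001     ]
mat [ 0.54486717 -0.02245561  0.001     ]
mat [ 0.63509601 -0.02741591  0.001     ]
```

Run:
```python
from h import *
to([.538,-.042,.09])
```

```text
pos [ 0.4066 -0.059   0.2745] shift [ 20.5 225.2  21.6] rotvec [ 0.9  0.  -0.9]
tip [ 0.4544 -0.0601  0.2193] axis [ 0.655 -0.016 -0.755] x [ 0.01   1.    -0.012]
```

{"op": "drive_tool", "data": {"plan": "-1 5 32 3 0 0 0;-1 5 32 3 0 0 0;-1 5 32 3 0 0 -1;-1 5 32 3 0 0 0;-1 0 32 3 0 0 0;-1 0 32 3 0 0 0;-1 0 20 2 0 0 0;-1 0 0 0 0 0 0"}}

```text
clock: 3.15
tcp_pos: [0.536, -0.0441, 0.0979]
orientation: [-0.299, 0.644, 0.639, -0.295]
wrist_force: [-0.7, 0.0, -0.4]
finger_gap: -0.0002
```

Run:
```python
from h import *
to([.538,-.042,.075]);s=monitor.get_state();print(s['joint_pos'],s['clock'])
snap('side','s2');snap('wrist','w2')
p=cv2.imread('pics/s2.png');w=cv2.imread('pics/w2.png')
cv2.imwrite('pics/c5.png',np.hstack([cv2.resize(p[180:320,220:370],(400,373),interpolation=cv2.INTER_CUBIC),cv2.resize(w,(400,373))]))
```

```text
pos [ 0.536  -0.0441  0.0979] shift [ 2.1 18.7 13.3] rotvec [ 0.3 -0.4 -0.2]
tip [ 0.5832 -0.0444  0.0423] axis [ 0.647 -0.004 -0.762] x [0.008 1.    0.002]
[-0.31662342  0.1852415  -1.01823595 -0.31286062  0.19896445 -0.23715808] 3.15
```

View pics/c5.png

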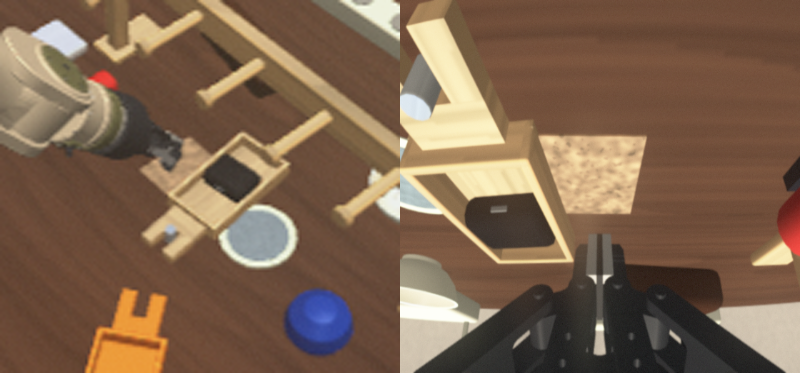

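Run:
```python
from h import *
to([.546,-.044,.078],tilt=35)
```

```text
pos [ 0.5359 -0.0442  0.0993] shift [ 0.3 22.8  6.1] rotvec [ 5.5 -0.4 -0.2]
tip [ 0.5832 -0.0446  0.0438] axis [ 0.649 -0.005 -0.761] x [0.008 1.    0.001]
```

{"op": "drive_tool", "data": {"plan": "-1 0 7 3 2 0 0;-1 0 7 2 2 0 0"}}

```text
clock: 3.5
tcp_pos: [0.54, -0.0441, 0.0869]
orientation: [-0.32, 0.634, 0.629, -0.317]
wrist_force: [0.8, 0.3, -0.4]
finger_gap: 0.0001
```

Run:
```python
from h import *
to([.546,-.044,.078],tilt=35);s=monitor.get_state();print(s['joint_pos'],s['clock'])
```

```text
pos [ 0.54   -0.0441  0.0869] shift [ 0.2 10.7  0.4] rotvec [ 1.4 -0.4 -0.3]
tip [ 0.5833 -0.0445  0.0281] axis [ 0.594 -0.005 -0.804] x [0.009 1.    0.   ]
[-0.30372381  0.20918029 -0.96218208 -0.21551473  0.17387525 -0.23942084] 3.5
```

{"op": "drive_tool", "data": {"plan": "-1 0 6 1 1 0 0;-1 0 6 0 0.5 0 0;-1 -8 1 0 0 0 0;-1 -8 0 0 0 0 0"}}

```text
clock: 4.0
tcp_pos: [0.5474, -0.0608, 0.0779]
orientation: [-0.327, 0.63, 0.625, -0.325]
wrist_force: [-0.4, 0.3, 0.3]
finger_gap: 0.0002
```

Run:
```python
from h import *
to([.546,-.06,.077],tilt=35);s=monitor.get_state();print(s['joint_pos'],s['clock'],s['wrist_force'])
snap('wrist','w3');snap('side','s3')
p=cv2.imread('pics/s3.png');w=cv2.imread('pics/w3.png')
cv2.imwrite('pics/c6.png',np.hstack([cv2.resize(p[180:320,220:370],(400,373),interpolation=cv2.INTER_CUBIC),cv2.resize(w,(400,373))]))
```

```text
pos [ 0.5474 -0.0608  0.0779] shift [ 0.8 -0.1  1.7] rotvec [ 0.1 -0.4 -0.3]
tip [ 0.5894 -0.0612  0.0182] axis [ 0.575 -0.005 -0.818] x [ 0.008  1.    -0.001]
[-0.33351564  0.2425875  -0.9281694  -0.18778724  0.1843726  -0.26978533] 4.0 [-0.42618516  0.25273373  0.33679814]
```

View pics/c6.png

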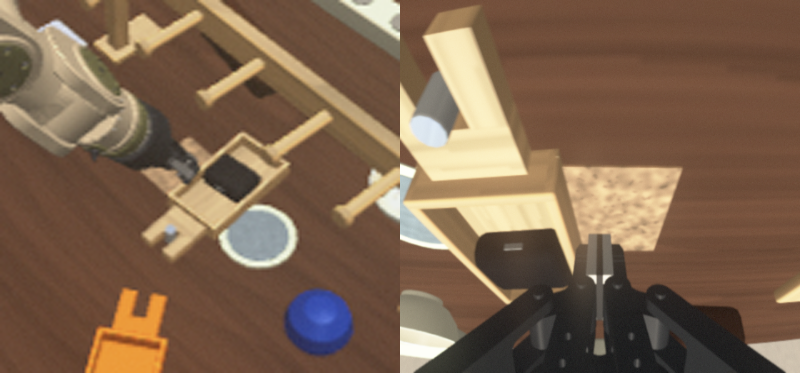

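{"op": "drive_tool", "data": {"plan": "-1 -8 0 0 0 0 0;-1 -8 0 0 0 0 0;-1 -8 0 0 0 0 0;-1 -8 0 0 0 0 0;-1 -8 0 0 0 0 0;-1 -6 0 0 0 0 0;-1 -4 0 0 0 0 0"}}

```text
clock: 4.97
tcp_pos: [0.5501, -0.1135, 0.0802]
orientation: [-0.325, 0.63, 0.628, -0.322]
wrist_force: [4.0, 2.5, -0.0]
finger_gap: -0.0
```

Run:
```python
from h import *
to([.546,-.12,.078],tilt=35);s=monitor.get_state();print(s['joint_pos'],s['clock'],s['wrist_force'])
snap('wrist','w4');snap('side','s4')
p=cv2.imread('pics/s4.png');w=cv2.imread('pics/w4.png')
cv2.imwrite('pics/c7.png',np.hstack([cv2.resize(p[200:320,240:370],(400,369),interpolation=cv2.INTER_CUBIC),cv2.resize(w,(400,369))]))
```

```text
pos [ 0.5501 -0.1135  0.0802] shift [-6.6 -0.6  4.6] rotvec [ 0.6 -0.3 -0. ]
tip [ 0.5925 -0.1135  0.0208] axis [ 0.582 -0.    -0.813] x [0.004 1.    0.003]
[-0.45111416  0.2565607  -0.89419361 -0.15190028  0.25626188 -0.37073739] 4.975 [ 3.97766708  2.47545113 -0.03552153]
```

View pics/c7.png

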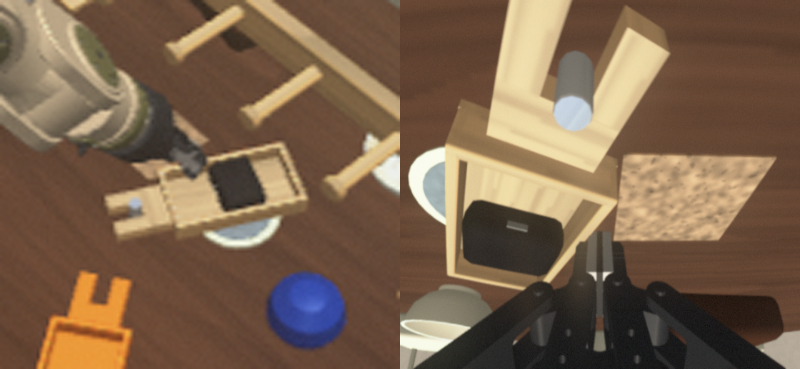

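```bash
cat >> h.py <<'E'
def ang(z,pts,crop,h=.022):
    # pts order nl,nr,fr,fl ; crop=(x0,y0,s)
    P=np.array([atz(z,crop[0]+u/crop[2]-.4,crop[1]+v/crop[2]-.4,h)[:2] for u,v in pts])
    M=np.array([[.035,.039],[.035,-.039],[.175,-.039],[.175,.039]])
    a=M-M.mean(0);b=P-P.mean(0)
    th=np.arctan2((a[:,0]*b[:,1]-a[:,1]*b[:,0]).sum(),(a*b).sum())
    R=np.array([[np.cos(th),-np.sin(th)],[np.sin(th),np.cos(th)]])
    print('theta',np.degrees(th),'mid',P.mean(0),'origin',P.mean(0)-R@[.105,0],'res',(P-(R@a.T).T-P.mean(0)).round(4).tolist())
E
python3 - <<'E'
from h import *
z=load('s4')
ang(z,[(163,182),(178,236),(307,205),(290,147)],(240,200,3.077))
p=cv2.imread('pics/s4.png')
cv2.imwrite('pics/c8.png',cv2.resize(p[235:300,265:350],(782,598),interpolation=cv2.INTER_CUBIC))
E
```

```text
theta -26.55748491635938 mid [ 0.58874969 -0.18318575] origin [ 0.49482864 -0.13624072] res [[-0.001, -0.0069], [-0.0013, 0.0035], [-0.0027, 0.0049], [0.005, -0.0015]]
```

View pics/c8.png

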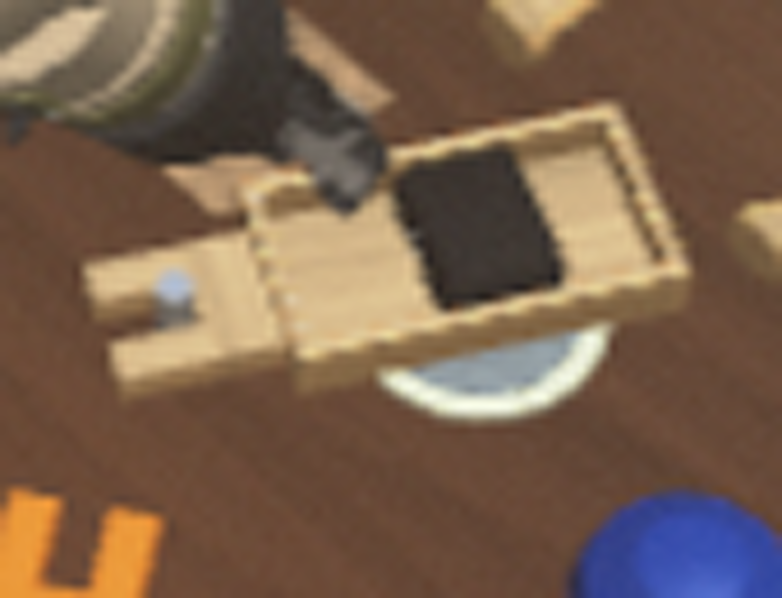

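Run:
```python
from h import *
z=load('s4')
p,R=tool()
for n,X in [('tip',p+R[:,1]*.073),('tip-11z',p+R[:,1]*.073+R[:,2]*.011),('tip+11z',p+R[:,1]*.073-R[:,2]*.011),('grasp',p+R[:,1]*.054)]:
    u=proj(z,X)[0];print(n,X.round(4),((u-[265,235]+.5)*9.2).round())
print(dep(z,302,256),dep(z,300,251))
p=cv2.imread('pics/w4.png')
cv2.imwrite('pics/c9.png',cv2.resize(p[150:370,200:400],None,fx=2.7,fy=2.7,interpolation=cv2.INTER_CUBIC))
```

```text
tip [ 0.5924 -0.1138  0.0208] [341. 132.]
tip-11z [ 0.5835 -0.1138  0.0144] [322. 157.]
tip+11z [ 0.6014 -0.1139  0.0272] [360. 108.]
grasp [ 0.5814 -0.1138  0.0362] [320. 122.]
[ 0.53157302 -0.17555737  0.09625525] [ 0.53659487 -0.16144417  0.10288311]
```

View pics/c9.png

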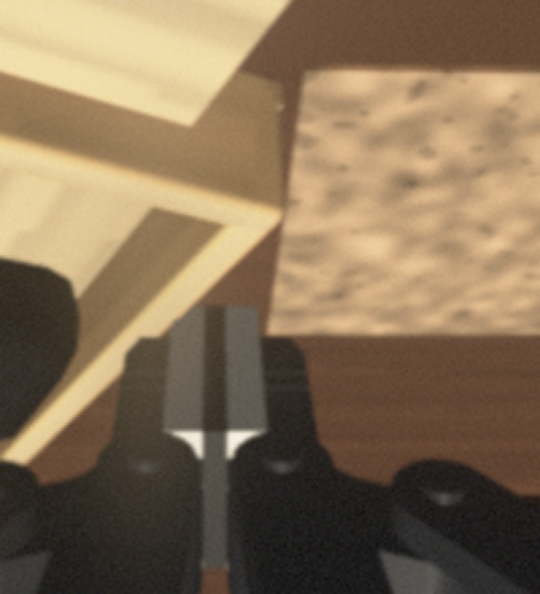

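Run:
```python
from h import *
z=load('s4')
ang(z,[(247,183),(298,360),(688,270),(613,106)],(265,235,9.2))
C=lambda u,v:(265+u/9.2-.4,235+v/9.2-.4)
print('pin',atz(z,*C(174,285),.022))
w=load('w4')
C=lambda u,v:(u*1.4,v*420/369)
print('w pin',atz(w,*C(572,112),.022) if 0 else atz(w,*C(172,112),.022))
ang(w,[(216,198),(50,148),(50,272),(150,290)],(0,0,1)) if 0 else None
P=[atz(w,*C(*a),.022)[:2] for a in [(216,198),(50,148),(48,273)]];print(P)
d=P[2]-P[1];print('ang right wall',np.degrees(np.arctan2(d[1],d[0])));d=P[0]-P[1];print('near',np.degrees(np.arctan2(-d[0],d[1])))
```

```text
theta -27.52355675503919 mid [ 0.5934168  -0.17365219] origin [ 0.5003006 -0.1251303] res [[0.0022, -0.0022], [-0.0003, 0.0005], [0.0003, 0.002], [-0.0022, -0.0003]]
pin [ 0.50303293 -0.12412999  0.022     ]
w pin [ 0.50223013 -0.12264456  0.022     ]
[array([ 0.54669495, -0.1055767 ]), array([ 0.51642261, -0.17262318]), array([ 0.63623656, -0.23361417])]
ang right wall -26.978254447887156
near -24.299781215513573
```

{"op": "drive_tool", "data": {"plan": "-1 -6 2 2 0 0 0;-1 -5 0 0 0 0 0;-1 -3 0 0 0 0 0;-1 0 0 0 0 0 0"}}

```text
clock: 5.58
tcp_pos: [0.551, -0.1241, 0.0797]
orientation: [-0.323, 0.627, 0.633, -0.319]
wrist_force: [2.1, 2.5, 1.9]
finger_gap: -0.0003
```

Run:
```python
from h import *
to([.546,-.13,.078],tilt=35);s=monitor.get_state();print(s['joint_pos'],s['clock'],s['wrist_force'])
snap('wrist','w5');snap('side','s5')
p=cv2.imread('pics/s5.png');w=cv2.imread('pics/w5.png')
cv2.imwrite('pics/c10.png',cv2.resize(p[235:300,265:350],(782,598),interpolation=cv2.INTER_CUBIC))
cv2.imwrite('pics/c11.png',cv2.resize(w,None,fx=1.4,fy=1.4))
```

```text
pos [ 0.551  -0.1241  0.0797] shift [-5.9 -1.7  5. ] rotvec [ 1.  -0.1  0.6]
tip [ 0.5939 -0.1234  0.0206] axis [ 0.588  0.01  -0.809] x [-0.005  1.     0.009]
[-0.47856824  0.26451738 -0.88717346 -0.14940469  0.28312405 -0.39749309] 5.575 [2.14857671 2.45543246 1.93340272]
```

View pics/c10.png

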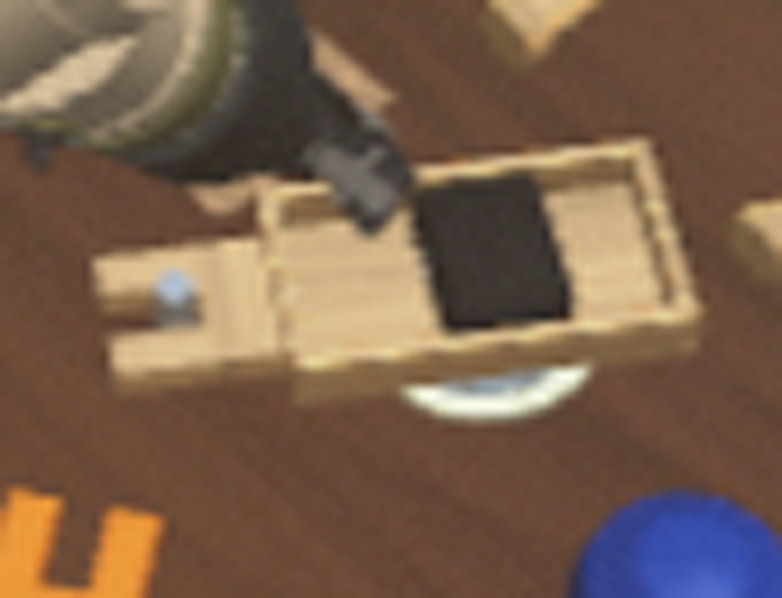

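View pics/c11.png

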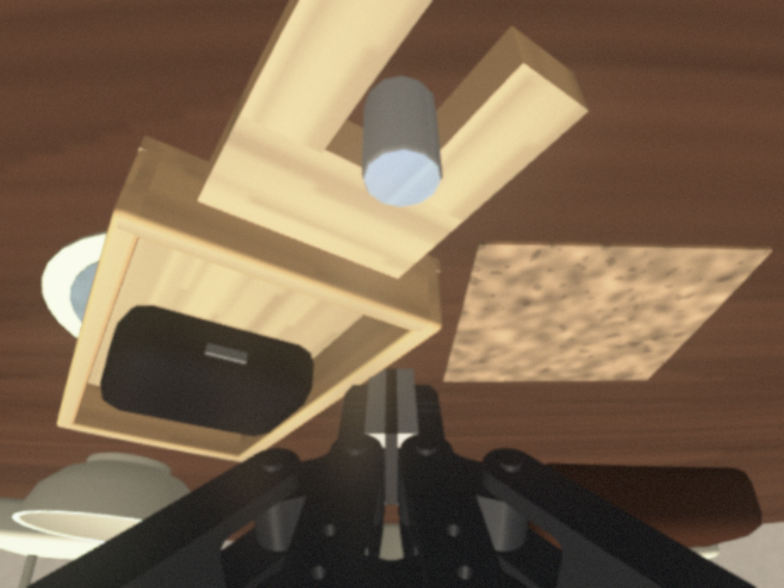

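Run:
```python
from h import *
z=load('s5')
ang(z,[(262,190),(294,364),(700,310),(655,140)],(265,235,9.2))
w=load('w5'); ang(w,[(440,326),(118,212),(58,425),(245,460)],(0,0,1.4))
print('pin w',atz(w,402/1.4-.4,178/1.4-.4,.022))
C=lambda u,v:(265+u/9.2-.4,235+v/9.2-.4)
print('pin',atz(z,*C(174,287),.022))
```

```text
theta -33.703938657715575 mid [ 0.59091476 -0.18383813] origin [ 0.50356358 -0.12557346] res [[-0.001, -0.0022], [-0.0002, 0.0018], [0.0009, 0.0024], [0.0002, -0.002]]
theta -33.341497625068186 mid [ 0.58820966 -0.18086405] origin [ 0.50049167 -0.12315311] res [[0.0006, -0.0014], [0.0018, 0.0004], [0.0002, 0.0011], [-0.0026, -0.0001]]
pin w [ 0.50256393 -0.12173394  0.022     ]
pin [ 0.5024645  -0.12475247  0.022     ]
```

Run:
```python
from h import *
from scipy.optimize import minimize
for f in ['side0','scene0','w1']:
    z=load(f);g=z['p'].astype(float).min(2)  # wood has low blue; rim/grey high
    K=np.linspace(0,2*np.pi,180,endpoint=False)
    def samp(c,r):
        X=np.c_[c[0]+r*np.cos(K),c[1]+r*np.sin(K),np.full(180,.0014)];u=proj(z,X).astype(np.float32)
        return cv2.remap(g.astype(np.float32),u[:,0].copy(),u[:,1].copy(),cv2.INTER_LINEAR).ravel()
    def cost(c): 
        v=samp(c,.0435)-samp(c,.0485); return -np.clip(v,0,60).sum()
    best=min(((cost((x,y)),x,y) for x in np.arange(.574,.598,.0005) for y in np.arange(-.204,-.18,.0005)))
    print(f,best, 'angle',np.degrees(np.arctan2(best[2]+.1247,best[1]-.5025)))
```

```text
side0 (np.float32(-9144.731), np.float64(0.5839999999999989), np.float64(-0.19349999999999998)) angle -40.17011314968448
scene0 (np.float32(-9021.934), np.float64(0.5859999999999986), np.float64(-0.18699999999999997)) angle -36.72690598002131
w1 (np.float32(-8047.2314), np.float64(0.5844999999999988), np.float64(-0.20099999999999998)) angle -42.937808538391344
```

{"op": "drive_tool", "data": {"plan": "-1 -4 1 1 0 0 0;-1 -4 0 0 0 0 0;-1 -2 0 0 0 0 0;-1 0 0 0 0 0 0"}}

```text
clock: 6.18
tcp_pos: [0.552, -0.1316, 0.0795]
orientation: [-0.322, 0.625, 0.637, -0.317]
wrist_force: [1.3, 3.7, 2.9]
finger_gap: -0.0
```

Run:
```python
from h import *
to([.546,-.13,.078],tilt=35);s=monitor.get_state();print(s['clock'],s['wrist_force'])
snap('wrist','w6');snap('side','s6')
p=cv2.imread('pics/s6.png');w=cv2.imread('pics/w6.png')
cv2.imwrite('pics/c12.png',cv2.resize(p[235:300,265:350],(782,598),interpolation=cv2.INTER_CUBIC))
cv2.imwrite('pics/c13.png',cv2.resize(w,None,fx=1.4,fy=1.4))
```

```text
pos [ 0.552  -0.1316  0.0795] shift [ 1.6 -2.3  5.7] rotvec [1.3 0.1 1. ]
tip [ 0.5952 -0.1303  0.0206] axis [ 0.591  0.018 -0.806] x [-0.012  1.     0.013]
6.175 [1.34388591 3.70509649 2.86438127]
```

View pics/c12.png

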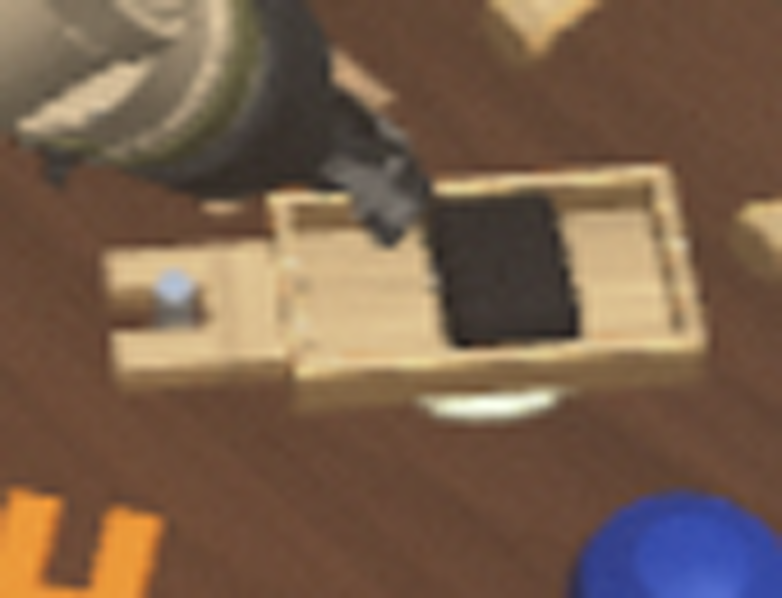

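View pics/c13.png

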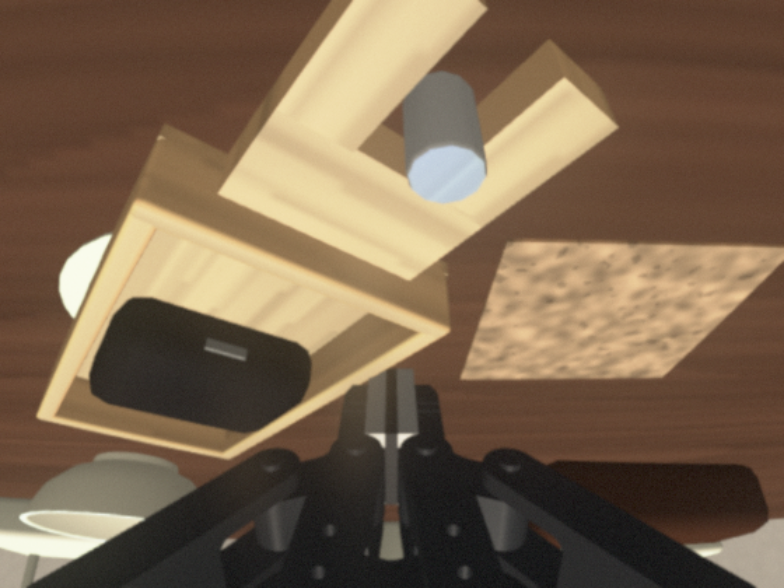

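Run:
```python
from h import *
z=load('s6')
ang(z,[(269,196),(294,376),(706,345),(668,163)],(265,235,9.2))
w=load('w6'); ang(w,[(449,330),(137,202),(38,417),(228,458)],(0,0,1.4))
print('pin w',atz(w,447/1.4-.4,173/1.4-.4,.022))
C=lambda u,v:(265+u/9.2-.4,235+v/9.2-.4)
print('pin',atz(z,*C(174,287),.022))
# overlay expected
im=cv2.imread('pics/s6.png');im=cv2.resize(im[235:300,265:350],(782,598),interpolation=cv2.INTER_CUBIC)
def line(P,c): 
    u=proj(z,P);u=((u-[265,235]+.5)*9.2).astype(np.int32);cv2.polylines(im,[u],True,c,1)
for th,c in((-38,(0,255,0)),(-40.2,(0,0,255))):
    t=np.radians(th);R=np.array([[np.cos(t),-np.sin(t)],[np.sin(t),np.cos(t)]])
    for h,M in((.022,[[.035,.039],[.035,-.039],[.175,-.039],[.175,.039]]),(.012,[[-.024,.025],[-.024,.009],[0,.009],[.009,0],[0,-.009],[-.024,-.009],[-.024,-.025],[.035,-.025],[.035,.025]])):
        P=np.array(M)@R.T+[.5025,-.1247];line(np.c_[P,np.full(len(P),h)],c)
K=np.linspace(0,6.28,80);line(np.c_[.584+.046*np.cos(K),-.1935+.046*np.sin(K),K*0+.0014],(255,255,0))
cv2.imwrite('pics/c14.png',im)
```

```text
theta -36.96531147138615 mid [ 0.58672957 -0.19092146] origin [ 0.5028346  -0.12778167] res [[-0.0009, -0.0007], [0.0002, 0.0008], [-0.0, 0.0003], [0.0008, -0.0005]]
theta -37.353713194042214 mid [ 0.58650833 -0.1883086 ] origin [ 0.5030433  -0.12460155] res [[0.0002, -0.0011], [0.0013, -0.0001], [-0.0002, 0.0015], [-0.0013, -0.0003]]
pin w [ 0.5022539  -0.12170575  0.022     ]
pin [ 0.5024645  -0.12475247  0.022     ]
```

View pics/c14.png

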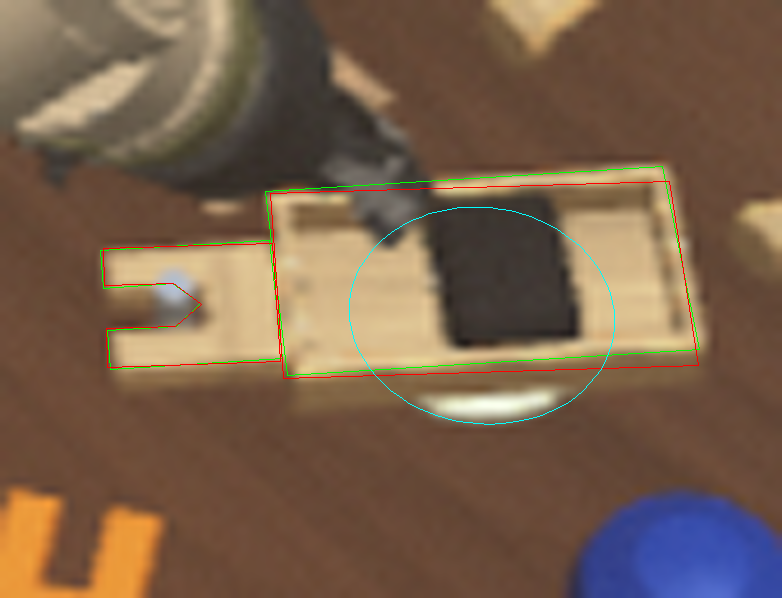

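{"op": "drive_tool", "data": {"plan": "-1 -3 0 1 0 0 0;-1 -2 0 0.5 0 0 0;-1 0 0 0 0 0 0"}}

```text
clock: 6.65
tcp_pos: [0.5515, -0.136, 0.0791]
orientation: [-0.321, 0.625, 0.638, -0.317]
wrist_force: [2.9, 4.9, 3.2]
finger_gap: 0.0
```

Run:
```python
from h import *
to([.546,-.13,.078],tilt=35);s=monitor.get_state();print(s['clock'],s['wrist_force'])
snap('wrist','w7');snap('side','s7')
z=load('s7');w=cv2.imread('pics/w7.png')
im=cv2.imread('pics/s7.png');im=cv2.resize(im[235:300,265:350],(782,598),interpolation=cv2.INTER_CUBIC)
cv2.imwrite('pics/c15.png',im)
cv2.imwrite('pics/c16.png',cv2.resize(w,None,fx=1.4,fy=1.4))
```

```text
pos [ 0.5515 -0.136   0.0791] shift [ 6.1 -2.3  5.1] rotvec [1.4 0.2 1.1]
tip [ 0.5948 -0.1346  0.0203] axis [ 0.593  0.02  -0.805] x [-0.014  1.     0.014]
6.65 [2.86436073 4.89821046 3.20610377]
```

View pics/c15.png

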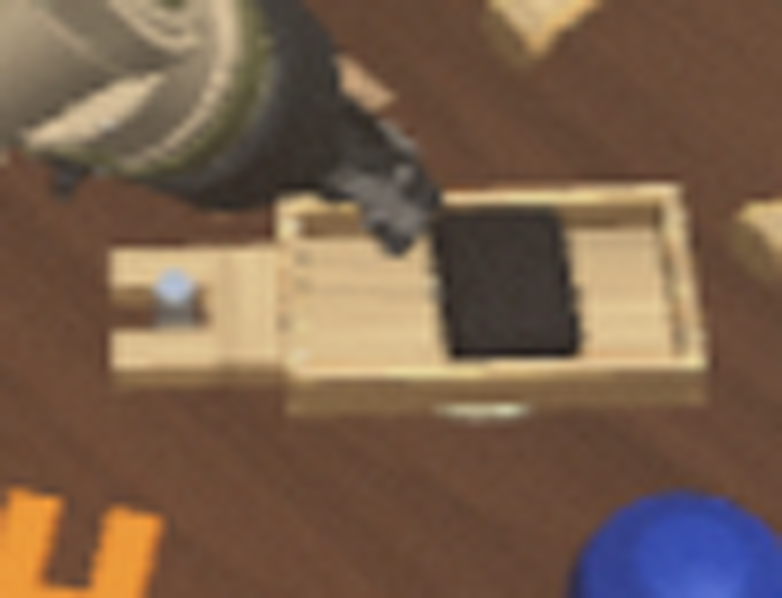

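View pics/c16.png

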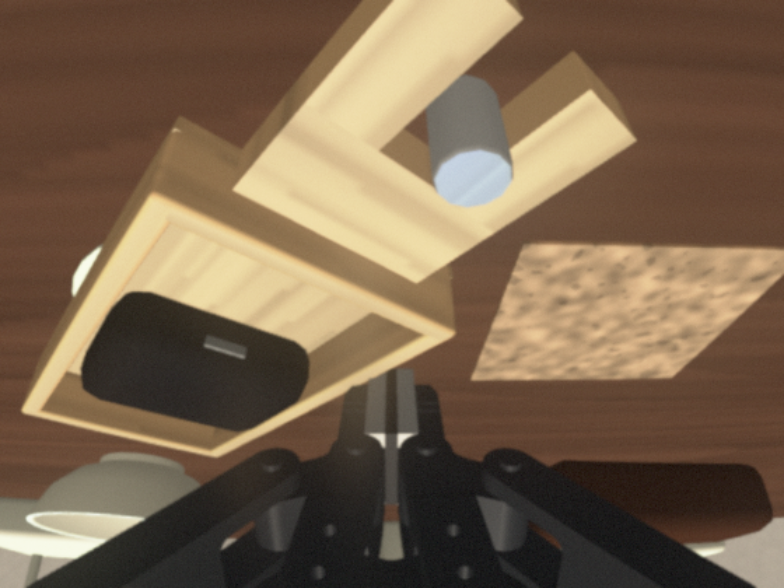

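Run:
```python
from h import *
for f,P in (('s6',[(269,196),(294,376),(706,345),(668,163)]),('s7',[(277,203),(290,380),(708,362),(683,184)])):
    z=load(f);ang(z,P,(265,235,9.2))
w=load('w7');ang(w,[(455,334),(155,195),(23,411),(217,457)],(0,0,1.4));print('pin w',atz(w,473/1.4-.4,177/1.4-.4,.022))
ims=[cv2.resize(cv2.imread(f'pics/{f}.png')[270:285,285:345],None,fx=13,fy=13,interpolation=cv2.INTER_CUBIC) for f in('side0','s6','s7')]
cv2.imwrite('pics/c17.png',np.vstack(ims))
```

```text
theta -36.96531147138615 mid [ 0.58672957 -0.19092146] origin [ 0.5028346  -0.12778167] res [[-0.0009, -0.0007], [0.0002, 0.0008], [-0.0, 0.0003], [0.0008, -0.0005]]
theta -39.51166176099584 mid [ 0.58428865 -0.19576532] origin [ 0.50328166 -0.12896061] res [[-0.0018, -0.0013], [-0.0001, 0.0019], [0.001, 0.0014], [0.0008, -0.002]]
theta -40.35933846258209 mid [ 0.58371983 -0.19256559] origin [ 0.50371003 -0.12456976] res [[0.0, -0.0011], [0.0009, -0.0001], [-0.0005, 0.0014], [-0.0003, -0.0002]]
pin w [ 0.50222938 -0.12174787  0.022     ]
```

View pics/c17.png

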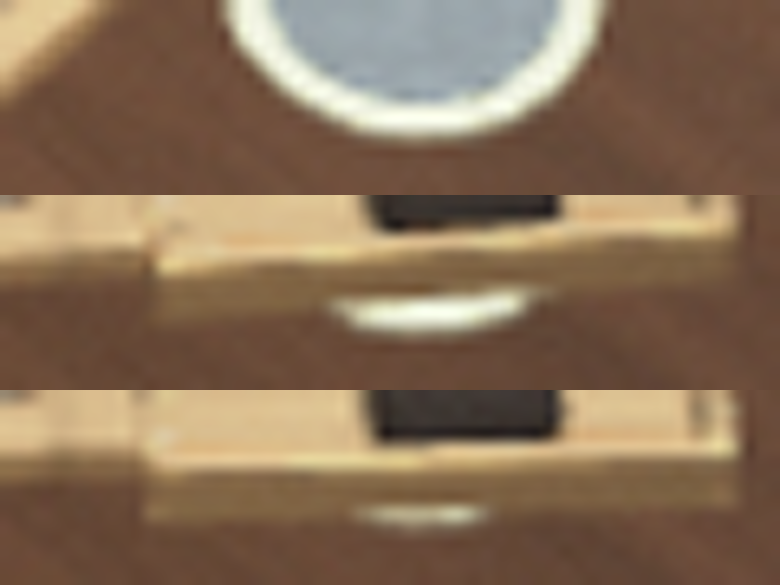

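{"op": "drive_tool", "data": {"plan": "-1 12 0 0 0 0 0;-1 14 0 0 0 0 0;-1 5 -25 0 0 0 0;-1 0 -35 0 0 0 0;-1 0 -35 0 0 0 0;-1 -20 -35 0 0 0 0;-1 -40 -20 0 0 0 0;-1 -20 0 0 0 0 0"}}

```text
clock: 7.75
tcp_pos: [0.4543, -0.1814, 0.1962]
orientation: [-0.327, 0.622, 0.634, -0.323]
wrist_force: [-0.2, -1.0, 0.6]
finger_gap: 0.0003
```

Run:
```python
from h import *
to([.546,-.13,.078],tilt=35);s=monitor.get_state();print(s['clock'],s['wrist_force'],s['joint_pos'])
snap('wrist','w8');snap('side','s8');snap('scene','a8')
a=cv2.imread('pics/w8.png');cv2.imwrite('pics/c18.png',cv2.resize(a,None,fx=1.4,fy=1.4,interpolation=cv2.INTER_CUBIC))
b=cv2.imread('pics/a8.png');cv2.imwrite('pics/c19.png',np.hstack([cv2.resize(b[220:290,190:290],(400,400*70//100),interpolation=cv2.INTER_CUBIC),cv2.resize(cv2.imread('pics/s8.png')[230:300,260:360],(400,280),interpolation=cv2.INTER_CUBIC)]))
```

```text
pos [ 0.4543 -0.1814  0.1962] shift [ 48.9 150.3  -6.7] rotvec [0.3 0.1 1. ]
tip [ 0.4965 -0.1802  0.1366] axis [ 0.578  0.017 -0.816] x [-0.012  1.     0.013]
7.75 [-0.1734226  -0.96658713  0.61322538] [-0.73756231 -0.06598858 -0.83067913  0.33474938  0.41252478 -0.64482572]
```

View pics/c18.png

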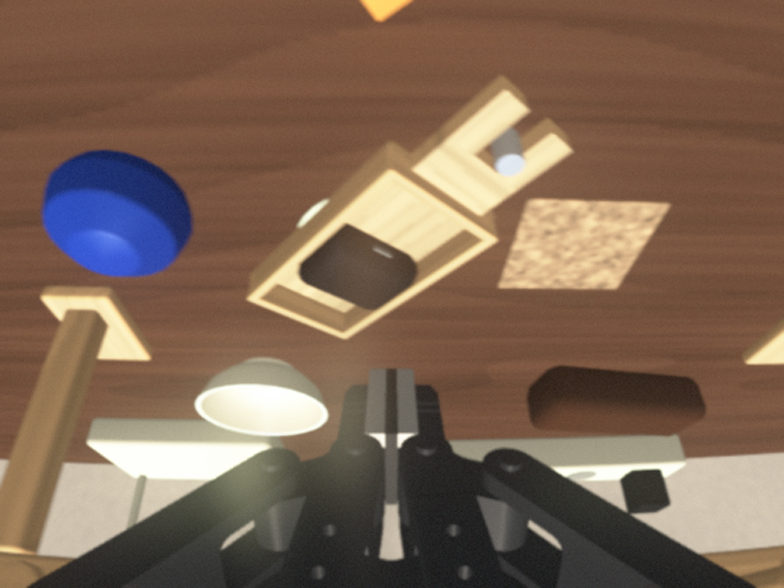

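View pics/c19.png

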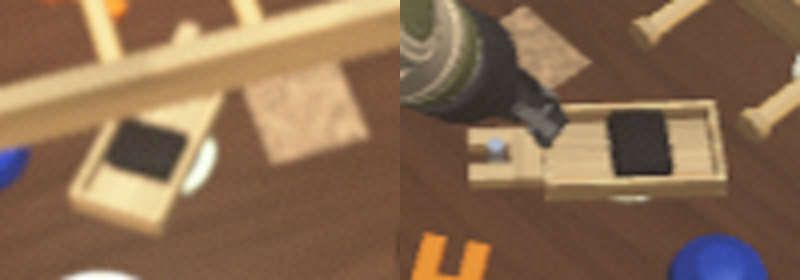

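Run:
```python
from h import *
z=load('a8');C=(205,235,12)
im=cv2.resize(z['p'][235:285,205:270,::-1],(780,600),interpolation=cv2.INTER_CUBIC)
cv2.imwrite('pics/c20.png',im)
w=load('w8');im=cv2.resize(w['p'][100:245,170:360,::-1],None,fx=4,fy=4,interpolation=cv2.INTER_CUBIC);cv2.imwrite('pics/c21.png',im)
```

```text
(no output)
```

View pics/c20.png

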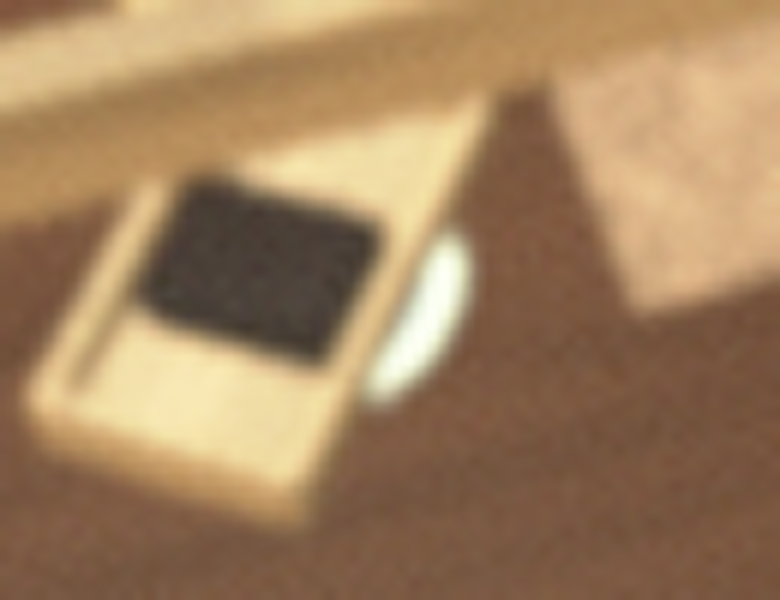

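View pics/c21.png

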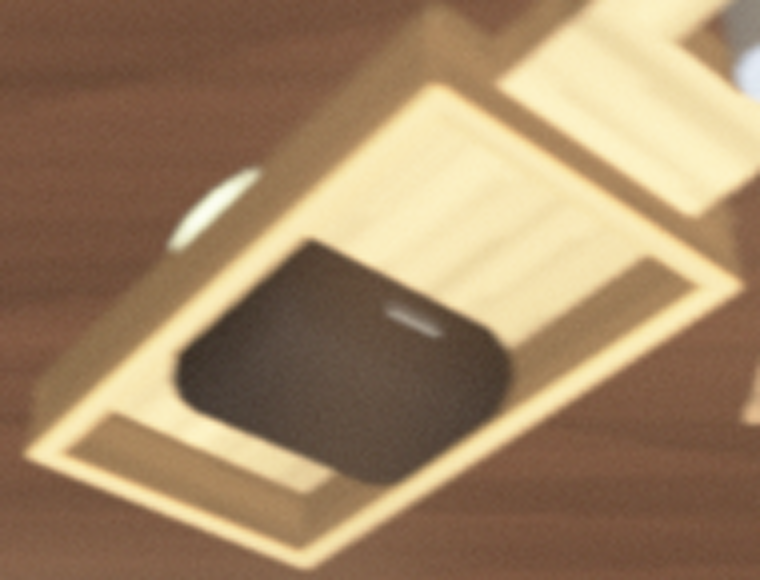

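Run:
```python
from h import *
z=load('a8');A=lambda u,v:atz(z,205+u/12-.4,235+v/12-.4,.0014)[:2]
a,b=A(460,222),A(358,402);L=np.hypot(*(a-b));print('left',a,b,L,np.sqrt(.046**2-L*L/4), 'apex',A(468,300))
w=load('w8');W=lambda u,v,h=.0014:atz(w,170+u/4-.4,100+v/4-.4,h)[:2]
a,b=W(170,250),W(263,167);L=np.hypot(*(a-b));print('right',a,b,L,np.sqrt(.046**2-L*L/4))
n,f=W(430,5,0),W(32,385,0);print('base corners',n,f,np.hypot(*(n-f)),'mid chord frac',np.dot((a+b)/2-n,f-n)/np.dot(f-n,f-n))
d=(f-n)/np.hypot(*(f-n));print('dir',np.degrees(np.arctan2(d[1],d[0])))
ang(w,[(743,287),(437,85),(27,457),(305,568)],(170,100,4));print('pin',atz(w,170+770/4-.4,100+72/4-.4,.022))
z=load('s7');S=lambda u,v,h=.0014:atz(z,285+u/13-.4,270+v/13-.4,h)[:2]
a,b=S(352,130),S(492,125);L=np.hypot(*(a-b));print('s7 right chord',L,np.sqrt(.046**2-L*L/4))
```

```text
left [ 0.58427949 -0.13791208] [ 0.63075569 -0.18197542] 0.06404385072201237 0.033024177448865384 apex [ 0.6097397  -0.14386055]
right [ 0.56683724 -0.23380647] [ 0.54361706 -0.21281322] 0.03130324986308609 0.04325536541288606
base corners [ 0.50649654 -0.18103877] [ 0.61382342 -0.27245144] 0.14097991073754995 mid chord frac 0.4575628998973402
dir -40.42176729321315
theta -40.34025945375371 mid [ 0.58295076 -0.19557137] origin [ 0.50291832 -0.12760219] res [[0.0003, -0.0007], [0.001, -0.0001], [0.0002, 0.0009], [-0.0015, -0.0001]]
pin [ 0.50226013 -0.12613369  0.022     ]
s7 right chord 0.033765430929520085 0.04278988102970084
```

Run:
```python
from h import *
to([.507,-.25,.128],tilt=27)
z=load('side0')
hsv=cv2.cvtColor(z['p'],cv2.COLOR_RGB2HSV)
m=(hsv[...,0]>110)&(hsv[...,0]<125)&(hsv[...,1]>150)
v,u=np.nonzero(m[270:330,310:370]);P=np.array([dep(z,a+310,b+270) for a,b in zip(u,v)]);print('weight x',P[:,0].min(),P[:,0].max(),'y',P[:,1].min(),P[:,1].max())
```

```text
pos [ 0.4541 -0.1802  0.1943] shift [-71.4  83.3  -5. ] rotvec [8.2 0.1 1.1]
tip [ 0.4962 -0.1788  0.1347] axis [ 0.576  0.019 -0.817] x [-0.012  1.     0.016]
weight x -0.041009216091658626 0.5714454850370213 y -0.7250598346923546 -0.2978401945346268
```

{"op": "drive_tool", "data": {"plan": "-1 -24 0 0 4 0 0.5;-1 -24 0 -1 4 0 0.5;-1 -24 0 -1 0 0 0;-1 0 28 -1 0 0 0;-1 0 28 -1 0 0 0;-1 0 22 0 0 0 0;-1 0 0 0 0 0 0"}}

```text
clock: 8.78
tcp_pos: [0.4907, -0.2409, 0.1161]
orientation: [-0.375, 0.595, 0.604, -0.374]
wrist_force: [-0.2, -0.0, -0.4]
finger_gap: -0.0002
```

Run:
```python
from h import *
to([.507,-.25,.083],tilt=27);s=monitor.get_state();print(s['clock'],s['wrist_force'],s['joint_pos'])
snap('wrist','w9');a=cv2.imread('pics/w9.png');cv2.imwrite('pics/c22.png',cv2.resize(a,None,fx=1.4,fy=1.4,interpolation=cv2.INTER_CUBIC))
```

```text
pos [ 0.4907 -0.2409  0.1161] shift [-9.6 36.8 -0.1] rotvec [-1.   0.3  0.7]
tip [ 0.5227 -0.24    0.0505] axis [ 0.439  0.012 -0.898] x [-0.009  1.     0.009]
8.775 [-0.23166145 -0.04930931 -0.35856388] [-0.73214965  0.2124426  -0.69046031  0.327279    0.30729809 -0.68620714]
```

View pics/c22.png

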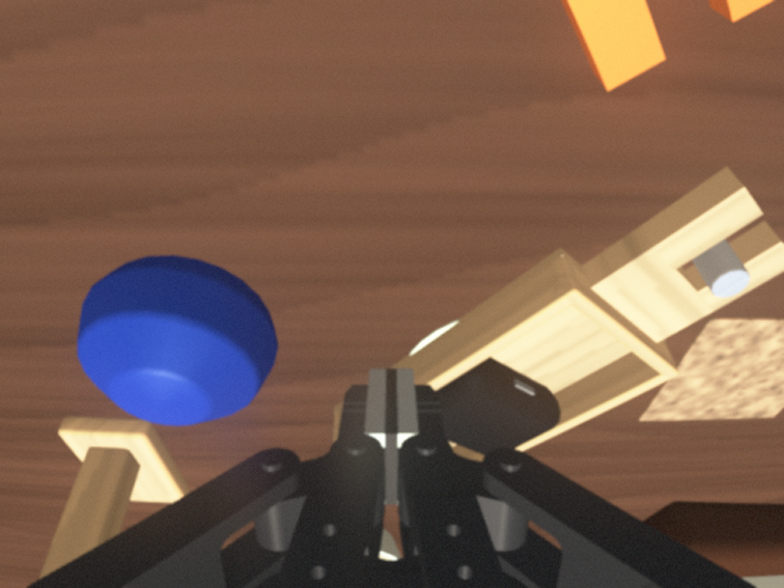

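{"op": "drive_tool", "data": {"plan": "-1 -8 0 0 0 0 0;-1 0 18 0 0 0 0;-1 0 16 0 0 0 0;-1 0 2 0 0 0 0"}}

```text
clock: 9.32
tcp_pos: [0.508, -0.2508, 0.088]
orientation: [-0.372, 0.597, 0.604, -0.374]
wrist_force: [-0.4, -0.2, 0.2]
finger_gap: 0.0
```

Run:
```python
from h import *
to([.507,-.25,.083],tilt=27);s=monitor.get_state();print(s['clock'],s['wrist_force'],s['joint_pos'])
snap('wrist','w10');a=cv2.imread('pics/w10.png');cv2.imwrite('pics/c23.png',cv2.resize(a,None,fx=1.4,fy=1.4,interpolation=cv2.INTER_CUBIC))
```

```text
pos [ 0.508  -0.2508  0.088 ] shift [0.8 4.1 3.1] rotvec [-0.7  0.4  0.4]
tip [ 0.5403 -0.2503  0.0226] axis [ 0.443  0.007 -0.896] x [-0.009  1.     0.003]
9.325 [-0.44538758 -0.23374373  0.17373437] [-0.7228505   0.28708589 -0.68352932  0.2495622   0.30323745 -0.67691307]
```

View pics/c23.png

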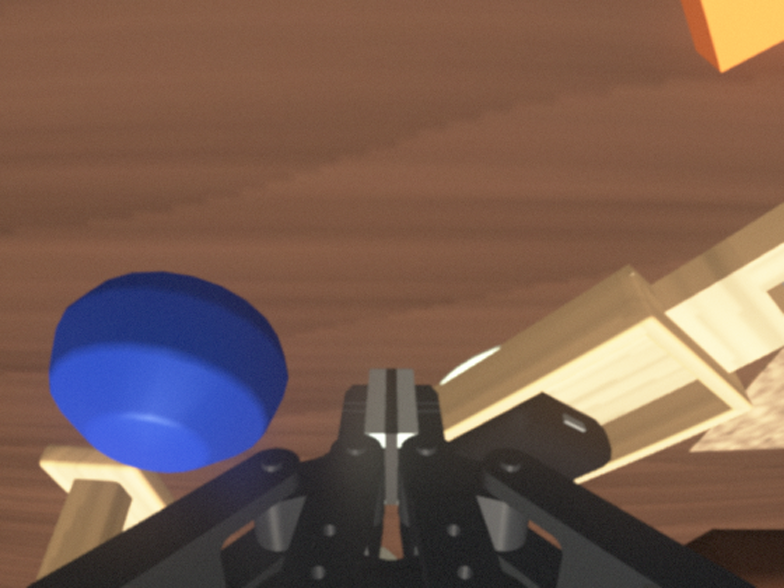

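{"op": "drive_tool", "data": {"plan": "-1 3 4 2 0 0 0;-1 4 0 0 0 0 0;-1 2 0 0 0 0 0;-1 0 0 0 0 0 0"}}

```text
clock: 9.88
tcp_pos: [0.508, -0.242, 0.0857]
orientation: [-0.371, 0.598, 0.604, -0.373]
wrist_force: [-0.6, -0.9, 1.2]
finger_gap: -0.0001
```

Run:
```python
from h import *
to([.507,-.25,.083],tilt=27);s=monitor.get_state();print(s['clock'],s['wrist_force'],s['joint_pos'])
snap('wrist','w11');a=cv2.imread('pics/w11.png');cv2.imwrite('pics/c24.png',cv2.resize(a[200:,150:],None,fx=1.9,fy=1.9,interpolation=cv2.INTER_CUBIC))
```

```text
pos [ 0.508  -0.242   0.0857] shift [-8.   1.9  2.1] rotvec [-0.5  0.4  0.3]
tip [ 0.5405 -0.2416  0.0203] axis [ 0.445  0.005 -0.895] x [-0.008  1.     0.001]
9.875 [-0.61915537 -0.86949404  1.1677006 ] [-0.70857074  0.28252058 -0.70108707  0.2291288   0.298093   -0.66225955]
```

View pics/c24.png

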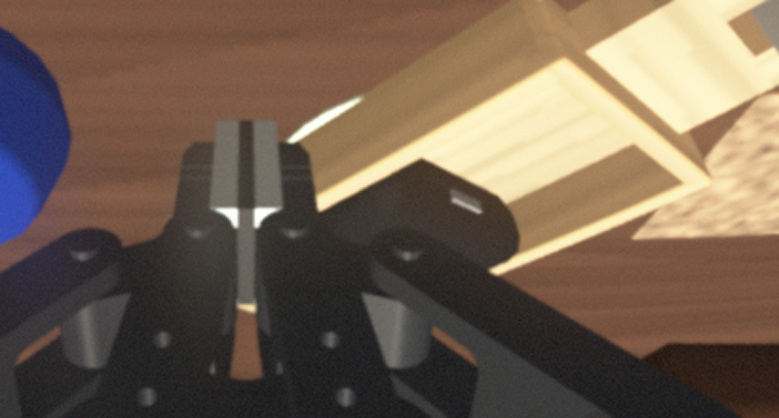

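{"op": "drive_tool", "data": {"plan": "-1 0 5 2 0 0 0;-1 3 0 0 0 0 0;-1 2 0 0 0 0 0;-1 0 0 0 0 0 0"}}

```text
clock: 10.42
tcp_pos: [0.5084, -0.2367, 0.0798]
orientation: [-0.371, 0.598, 0.604, -0.373]
wrist_force: [0.3, 0.1, -0.4]
finger_gap: -0.0001
```

```bash
cat > look.py <<'E'
from h import *
import sys
i=sys.argv[1]
to([.507,-.25,.083],tilt=27);s=monitor.get_state();print(s['clock'],s['wrist_force'])
snap('wrist','w'+i);snap('side','s'+i)
a=cv2.imread(f'pics/w{i}.png');b=cv2.imread(f'pics/s{i}.png')
cv2.imwrite(f'pics/v{i}.png',np.vstack([cv2.resize(a[200:,150:],None,fx=1.46,fy=1.2),cv2.resize(b[262:287,285:345],(599,300),interpolation=cv2.INTER_CUBIC)]))
E
python3 look.py 12
```

```text
pos [ 0.5084 -0.2367  0.0798] shift [-13.2  -3.5  -0.1] rotvec [-0.6  0.4  0.3]
tip [ 0.5409 -0.2364  0.0145] axis [ 0.445  0.005 -0.895] x [-0.008  1.     0.001]
10.425 [ 0.30546566  0.13730902 -0.3518155 ]
```

View pics/v12.png

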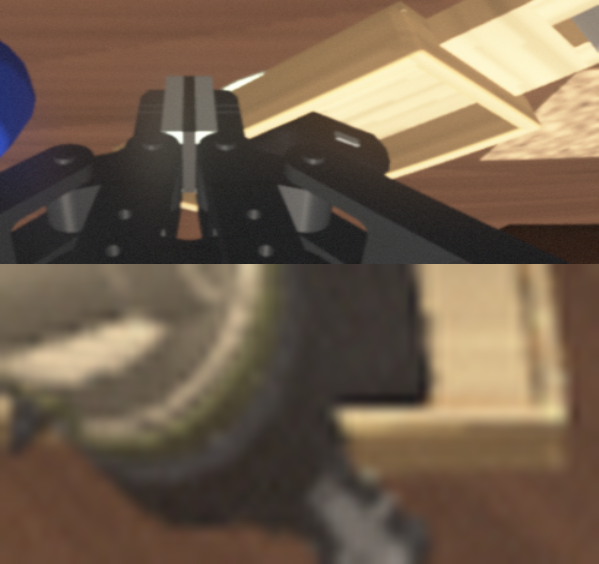

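{"op": "drive_tool", "data": {"plan": "-1 2 0 0 0 0 0;-1 2 0 0 0 0 0;-1 0 0 0 0 0 0"}}

```text
clock: 10.9
tcp_pos: [0.5086, -0.2328, 0.0801]
orientation: [-0.371, 0.599, 0.604, -0.373]
wrist_force: [-0.3, 0.7, 0.3]
finger_gap: 0.0005
```

```bash
python3 look.py 13
python3 - <<'E'
from h import *
a,b=[cv2.resize(cv2.imread(f'pics/{f}.png')[240:290,310:350],(400,500),interpolation=cv2.INTER_CUBIC) for f in('s8','s13')];cv2.imwrite('pics/k13.png',np.hstack([a,b]))
E
```

```text
pos [ 0.5086 -0.2328  0.0801] shift [-17.2  -3.4   0.2] rotvec [-0.5  0.4  0.3]
tip [ 0.5411 -0.2325  0.0148] axis [ 0.446  0.005 -0.895] x [-0.008  1.     0.001]
10.9 [-0.25478087  0.66799359  0.3193149 ]
```

View pics/k13.png

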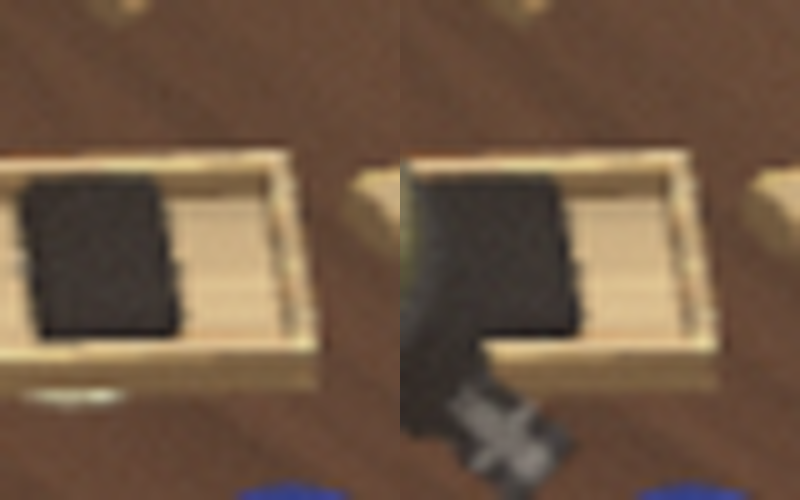

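Not yet in contact. A few mm more.

{"op": "drive_tool", "data": {"plan": "-1 2 0 0 0 0 0;-1 2 0 0 0 0 0;-1 0 0 0 0 0 0"}}

```text
clock: 11.38
tcp_pos: [0.5086, -0.2288, 0.0802]
orientation: [-0.371, 0.599, 0.604, -0.373]
wrist_force: [-0.2, 0.3, 0.5]
finger_gap: -0.0002
```

```bash
python3 look.py 14
python3 - <<'E'
from h import *
a,b=[cv2.resize(cv2.imread(f'pics/{f}.png')[240:290,310:350],(400,500),interpolation=cv2.INTER_CUBIC) for f in('s8','s14')];cv2.imwrite('pics/k14.png',np.hstack([a,b]))
E
```

```text
pos [ 0.5086 -0.2288  0.0802] shift [-21.2  -3.3   0.3] rotvec [-0.5  0.4  0.2]
tip [ 0.5411 -0.2285  0.0148] axis [ 0.446  0.004 -0.895] x [-0.008  1.     0.001]
11.375 [-0.16840967  0.27953112  0.49251859]
```

View pics/k14.png

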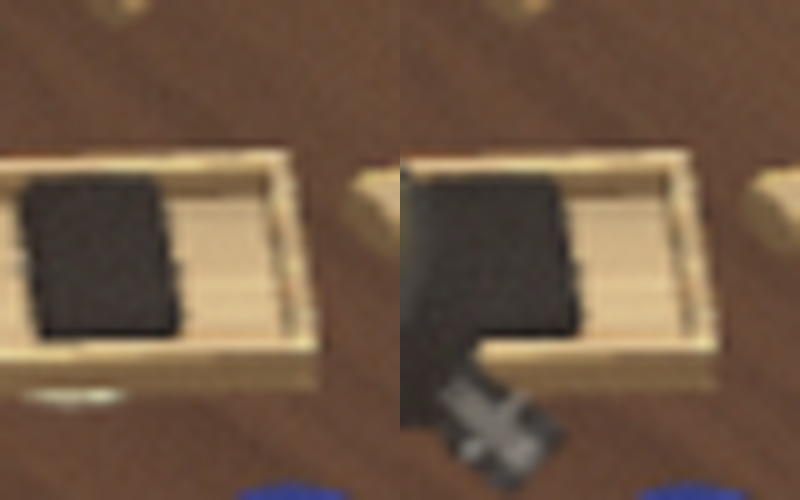

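{"op": "drive_tool", "data": {"plan": "-1 2 0 0 0 0 0;-1 2 0 0 0 0 0;-1 0 0 0 0 0 0"}}

```text
clock: 11.85
tcp_pos: [0.5086, -0.2247, 0.0802]
orientation: [-0.371, 0.599, 0.604, -0.373]
wrist_force: [-0.0, 0.4, -0.0]
finger_gap: 0.0
```

```bash
python3 look.py 15
python3 - <<'E'
from h import *
a,b=[cv2.resize(cv2.imread(f'pics/{f}.png')[240:290,310:350],(400,500),interpolation=cv2.INTER_CUBIC) for f in('s8','s15')];cv2.imwrite('pics/k15.png',np.hstack([a,b]))
E
```

```text
pos [ 0.5086 -0.2247  0.0802] shift [-25.3  -3.3   0.4] rotvec [-0.5  0.4  0.2]
tip [ 0.5412 -0.2244  0.0149] axis [ 0.446  0.004 -0.895] x [-0.008  1.     0.001]
11.85 [-0.01163511  0.35034555 -0.02691208]
```

View pics/k15.png

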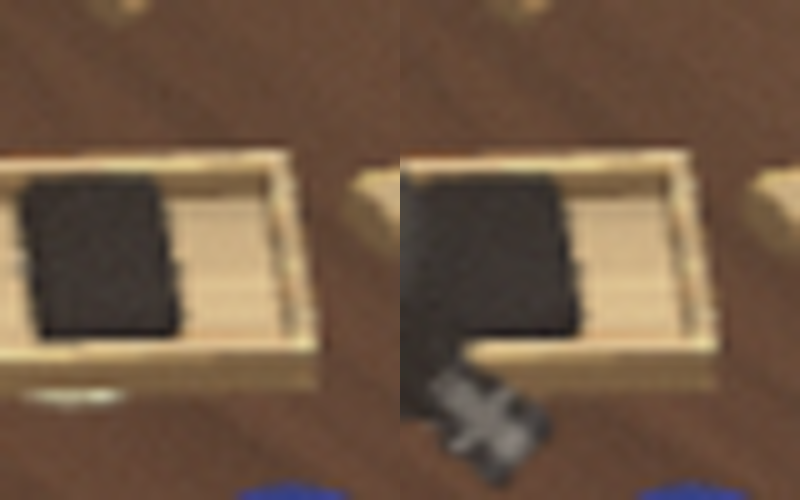

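View pics/v15.png

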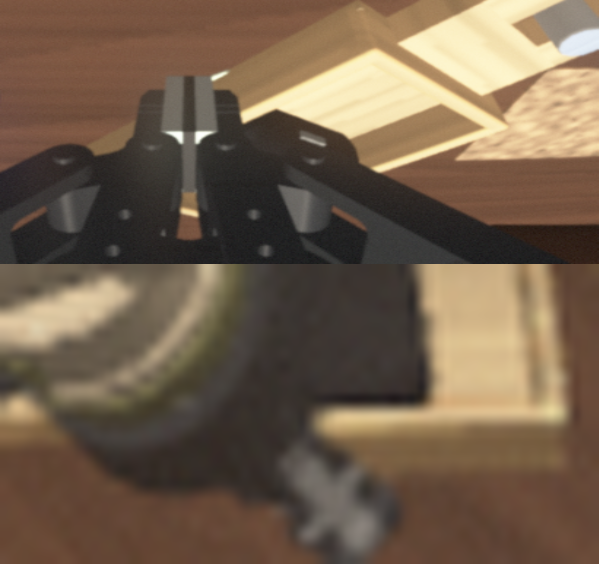

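{"op": "drive_tool", "data": {"plan": "-1 2 0 0 0 0 0;-1 2 0 0 0 0 0;-1 1 0 0 0 0 0;-1 0 0 0 0 0 0"}}

```text
clock: 12.45
tcp_pos: [0.5087, -0.2204, 0.0805]
orientation: [-0.371, 0.6, 0.603, -0.374]
wrist_force: [-0.3, -1.2, -1.0]
finger_gap: 0.0001
```

```bash
python3 look.py 16
python3 - <<'E'
from h import *
a,b=[cv2.resize(cv2.imread(f'pics/{f}.png')[240:290,310:350],(400,500),interpolation=cv2.INTER_CUBIC) for f in('s8','s16')];cv2.imwrite('pics/k16.png',np.hstack([a,b]))
E
```

```text
pos [ 0.5087 -0.2204  0.0805] shift [-29.6  -3.1   0.6] rotvec [-0.5  0.4  0.1]
tip [ 0.5413 -0.2203  0.0151] axis [ 0.446  0.002 -0.895] x [-0.006  1.    -0.001]
12.45 [-0.33008807 -1.23438334 -1.00522809]
```

View pics/k16.png

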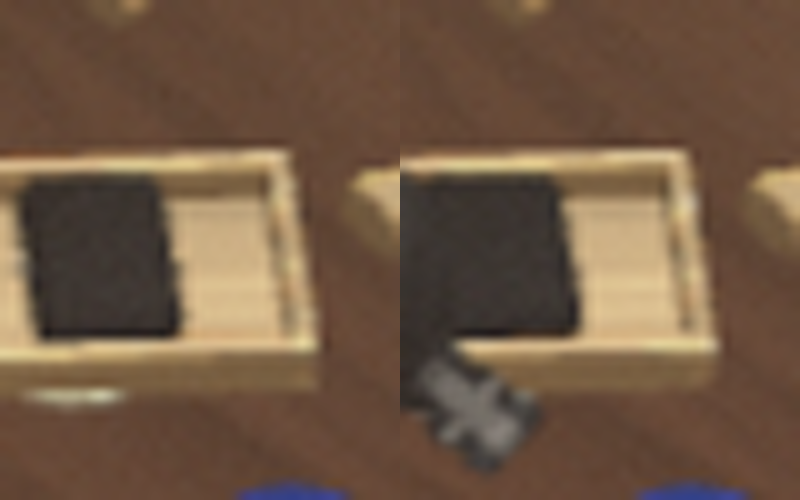

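View pics/v16.png

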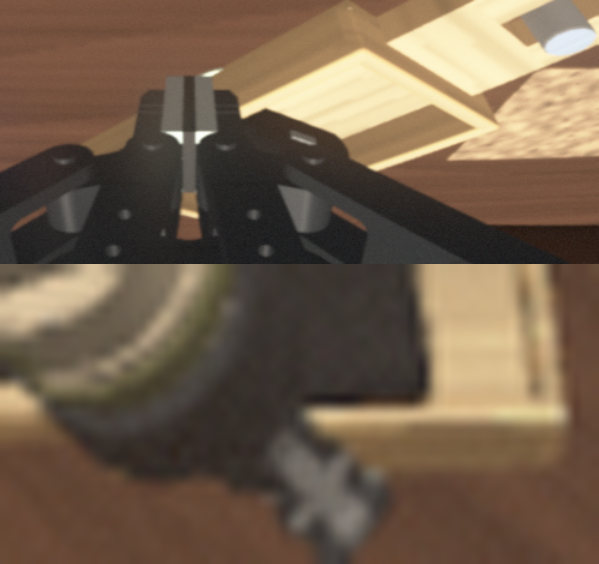

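{"op": "drive_tool", "data": {"plan": "-1 2 0 0 0 0 0;-1 2 0 0 0 0 0;-1 0 0 0 0 0 0"}}

```text
clock: 12.92
tcp_pos: [0.5088, -0.2168, 0.0806]
orientation: [-0.37, 0.6, 0.603, -0.374]
wrist_force: [-0.1, -2.6, -0.4]
finger_gap: 0.0002
```

```bash
python3 look.py 17
python3 - <<'E'
from h import *
a,b=[cv2.resize(cv2.imread(f'pics/{f}.png')[240:290,310:350],(400,500),interpolation=cv2.INTER_CUBIC) for f in('s8','s17')];cv2.imwrite('pics/k17.png',np.hstack([a,b]))
snap('scene','a17');z=load('a17')
im=cv2.resize(z['p'][235:285,205:270,::-1],(780,600),interpolation=cv2.INTER_CUBIC)
cv2.imwrite('pics/c30.png',im)
E
```

```text
pos [ 0.5088 -0.2168  0.0806] shift [-33.2  -3.    0.8] rotvec [-0.5  0.3  0. ]
tip [ 0.5414 -0.2167  0.0153] axis [ 0.446  0.001 -0.895] x [-0.006  1.    -0.002]
12.925 [-0.14808032 -2.5614498  -0.38082149]
```

View pics/k17.png

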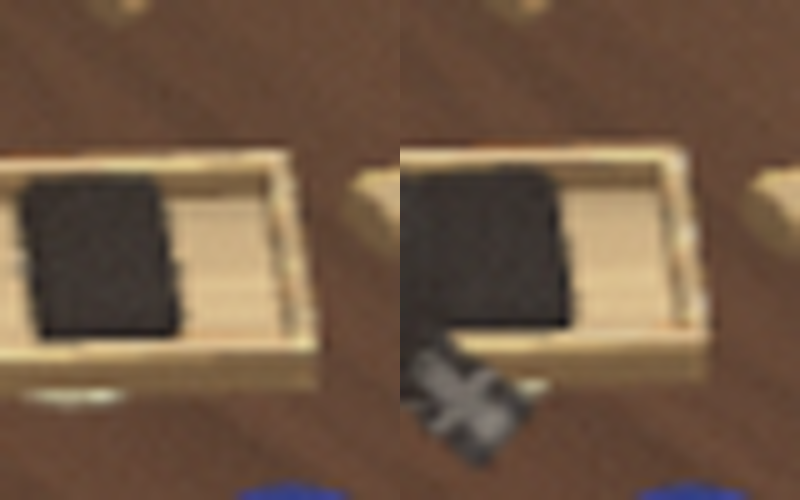

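View pics/c30.png

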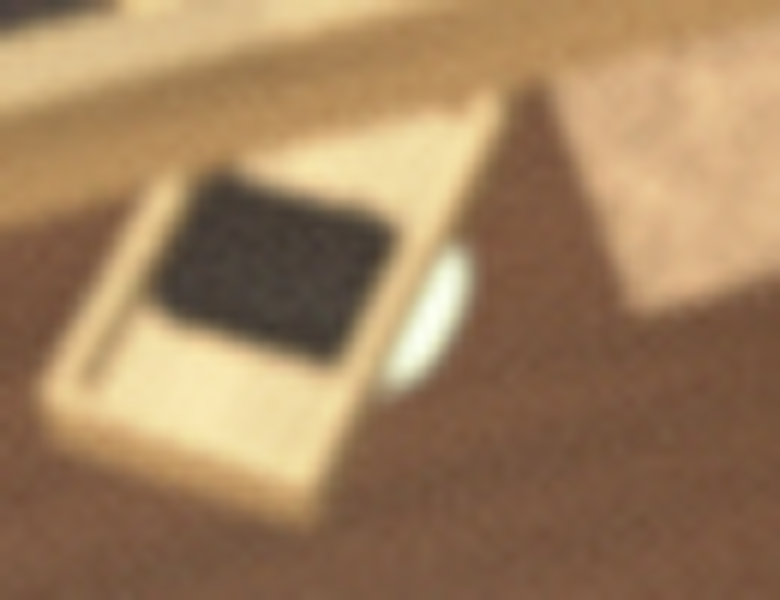

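{"op": "drive_tool", "data": {"plan": "-1 2 0 0 0 0 0;-1 0 0 0 0 0 0;-1 -12 0 0 0 0 0;-1 -5 -30 0 0 0 0;-1 0 -40 0 0 0 0;-1 0 -40 0 0 0 0;-1 40 -10 0 0 0 0;-1 0 0 0 0 0 0"}}

```text
clock: 14.08
tcp_pos: [0.4537, -0.1932, 0.1911]
orientation: [-0.371, 0.599, 0.604, -0.372]
wrist_force: [0.1, -0.0, -1.3]
finger_gap: 0.0001
```

```bash
cat > fin.py <<'E'
from h import *
import sys
i=sys.argv[1]
s=monitor.get_state();print(s['clock'],s['wrist_force'])
for c,n in(('wrist','w'),('side','s'),('scene','a')): snap(c,n+i)
cv2.imwrite(f'pics/x{i}.png',cv2.resize(load('s'+i)['p'][230:290,265:345,::-1],(800,600),interpolation=cv2.INTER_CUBIC))
cv2.imwrite(f'pics/y{i}.png',cv2.resize(load('a'+i)['p'][235:285,205:270,::-1],(780,600),interpolation=cv2.INTER_CUBIC))
cv2.imwrite(f'pics/z{i}.png',cv2.resize(load('w'+i)['p'][:,:,::-1],None,fx=1.4,fy=1.4,interpolation=cv2.INTER_CUBIC))
E
python3 fin.py 18
```

```text
14.075 [ 0.09390996 -0.00658452 -1.3072156 ]
```

View pics/x18.png

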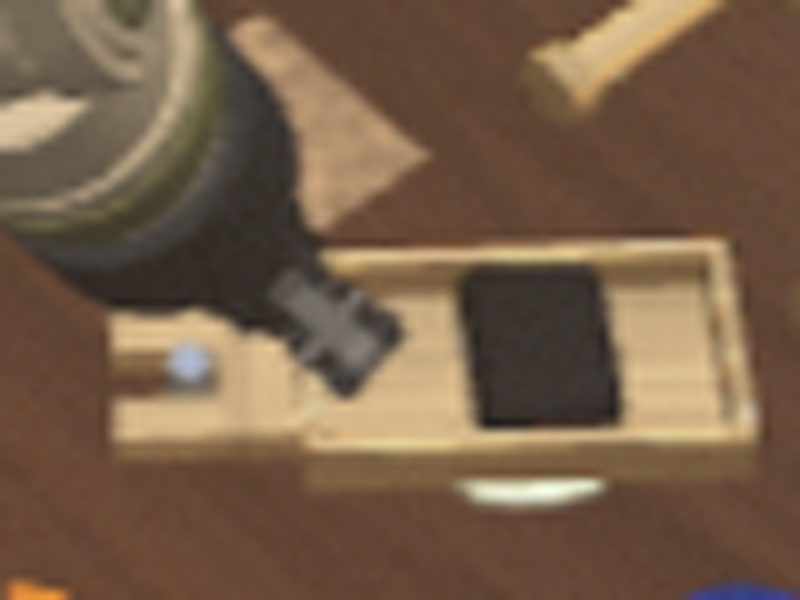

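View pics/y18.png

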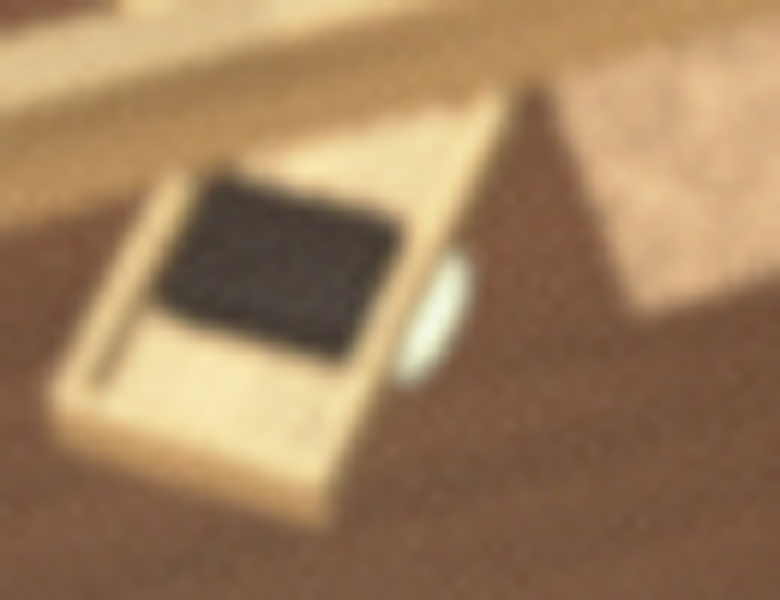

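View pics/z18.png

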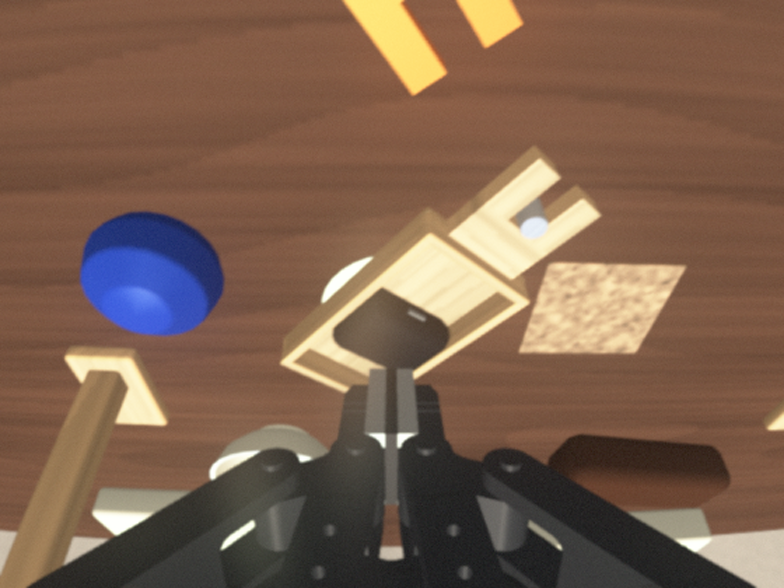

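Run:
```python
from h import *
w=load('w18');cv2.imwrite('pics/c31.png',cv2.resize(w['p'][95:290,190:440,::-1],None,fx=3,fy=3,interpolation=cv2.INTER_CUBIC))
D=lambda a,b:(np.hypot(*(a-b)),np.sqrt(.046**2-((a-b)**2).sum()/4))
z=load('a18');A=lambda u,v:atz(z,205+u/12-.4,235+v/12-.4,.0014)[:2]
print('left',D(A(465,245),A(390,388)))
z=load('s18');S=lambda u,v:atz(z,265+u/10-.4,230+v/10-.4,.0014)[:2]
print('right',D(S(452,484),S(610,480)))
```

```text
left (np.float64(0.05022485736217254), np.float64(0.038540445323547515))
right (np.float64(0.04963142391835151), np.float64(0.038732162861880325))
```

View pics/c31.png

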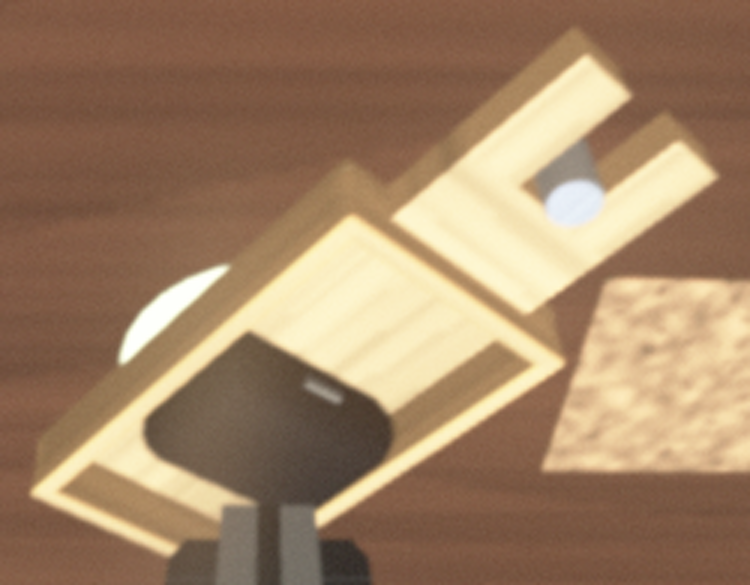

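Run:
```python
from h import *
w=load('w18');W=lambda u,v,h=.0014:atz(w,190+u/3-.35,95+v/3-.35,h)[:2]
a,b=W(118,366),W(233,264);L=np.hypot(*(a-b));print('right',L,np.sqrt(.046**2-L*L/4))
n,f=W(347,160,0),W(37,442,0);print('wall len',np.hypot(*(n-f)),'frac',np.dot((a+b)/2-n,f-n)/np.dot(f-n,f-n))
d=(f-n)/np.hypot(*(f-n));print(np.degrees(np.arctan2(d[1],d[0])))
p=W(575,204,.022);print('pin',p,'near wall ahead of pin',(n-p)@d)
# side: chord middle vs tray corners base
z=load('s18');S=lambda u,v,h=.0014:atz(z,265+u/10-.4,230+v/10-.4,h)[:2]
n,f=S(305,488,0),S(757,478,0);m=(S(452,484)+S(610,480))/2;print('side frac',np.dot(m-n,f-n)/np.dot(f-n,f-n),np.hypot(*(n-f)))
ang(z,[(305-5,275-10),(307,446),(757,436),(728,239)],(265,230,10))
# bystanders / case unchanged
import numpy as np
z0=load('scene0');z1=load('a18')
```

```text
right 0.05240488697772541 0.03780782928459337
wall len 0.1431152868297473 frac 0.48683109614828923
-39.82601368299765
pin [ 0.5049398  -0.12375852] near wall ahead of pin 0.03601205949136069
side frac 0.4992747530064311 0.1420720911262343
theta -39.813623615649654 mid [ 0.58500938 -0.1910428 ] origin [ 0.50435559 -0.1238121 ] res [[-0.0016, -0.0043], [0.0016, 0.0031], [-0.0001, 0.0013], [0.0, -0.0001]]
```

{"op": "drive_tool", "data": {"plan": "-1 0 -40 0 0 0 0;-1 0 -40 0 0 0 0;-1 0 0 0 0 0 0;-1 0 0 0 0 0 0"}}

```text
clock: 14.72
tcp_pos: [0.4188, -0.1981, 0.2611]
orientation: [-0.374, 0.599, 0.603, -0.372]
wrist_force: [-0.9, 0.3, -0.2]
finger_gap: 0.0001
```

```bash
python3 fin.py 19
python3 - <<'E'
from h import *
cv2.imwrite('pics/o.png',np.vstack([np.hstack([cv2.imread(f'pics/{f}.png')[150:350,100:420] for f in p]) for p in(('scene0','a19'),('side0','s19'))]))
E
```

```text
14.725 [-0.93739687  0.34178405 -0.24786436]
```

View pics/o.png

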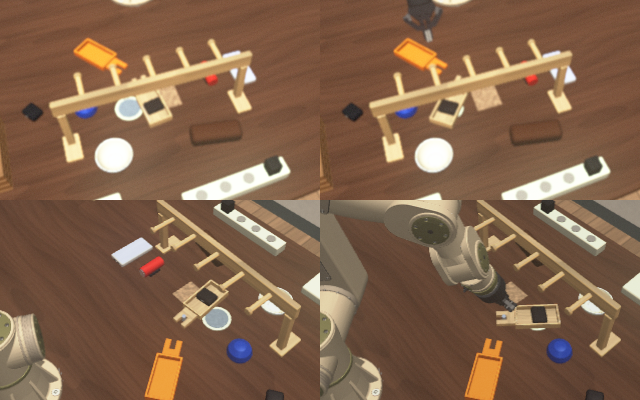

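View pics/x19.png

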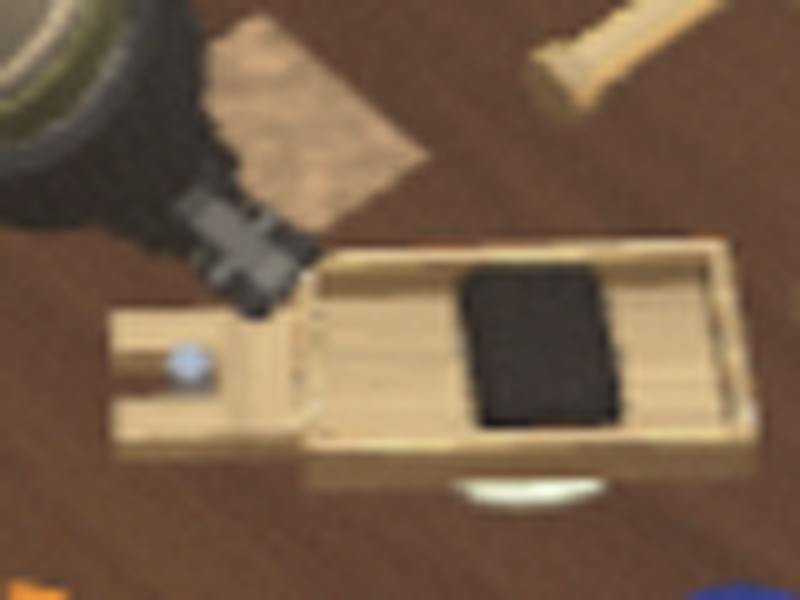

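The tray is at rest on the pin, with the case in it and the disc centred beneath. The bystanders haven't moved and the gripper is clear, so I'm handing in.

```bash
python3 -c "
from workcell import job;print(job.hand_in())"
```

```text
the job is handed in; nothing more can be done
None
```

The beech tray now lies over the round charging disc, with the earbud case in it and its notch on the pin. I handed the job in at about 15 s of the 38 s.

**What I did:** The disc was on the robot's right. I pushed the tray's left wall with the closed, tilted fingers. That went about 4 mm too far and slid the tray slightly outward. I then nudged it back from the right side, which also drew it in towards the pin, and pulled the arm clear.

**Sideways centring:** The disc's centre measures 38.5 mm from the left wall and 38.7 mm from the right wall (ideal 39 mm). The wrist view gave 37.8 mm on the right, so it is within about 1 mm.

**Lengthwise centring:** The side view puts the disc at 0.50 of the pan's length and the wrist view at 0.49, so it is within about 2 mm.

**Bystanders and contact:** The pictures show the bystanders, the orange tray and the other black case unmoved. Contact forces I read stayed at a few newtons, and the gripper was clear of everything at the end.

**Disagreements:** Early estimates of the disc's direction differed by camera, from about −37° to −41° once the pin's position was taken from the same camera. For the final position I relied on how much of the disc showed on each side of the tray instead.

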